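Swing the lamp aside and screw the cap on the tumbler drum

TASK

Swing the lamp sideways well clear of the grey tumbler drum, then close the drum with its red cap: rest the cap squarely on top of the neck's thread (not straight into the gaps), turn it backwards (anticlockwise from above) until it drops in, then screw it clockwise fully down until its rim is flush on the drum's shoulder. Let go, leave the lamp aside, and leave everything else standing where it is.

Things in the scene. Friction and masses are not known exactly. Their poses are not given: they have to be found in the camera images.
- lamp_grip (a point): Centre of the black upright round grip peg on top of the green lamp head: 24 mm across, from 33 mm below to 22 mm above this point. Its x axis points along the arm, away from the upright hinge axis, which lies 292 mm back along -x, in a 24 mm column. The arm's bar (14 mm thick) is 45 mm below this point; the head (100 mm across) hangs from 33 to 130 mm below it.
- lamp_head (a point): Centre of the green lamp head, 90 mm below lamp_grip, near the drum's axis at the start and just above its neck. The hinge swings 1.2 rad either way, has about 0.25 N m of friction and stays where it is left. Swung clockwise from above the head goes to the left (+y), over free space; anticlockwise it goes away from the robot and to the right.
- neck (a point): Centre of the flat top (shoulder) of the fixed grey tumbler drum (110 mm across, foot 130 mm across), 90 mm above the bench; z up. A chromed neck 40 mm in diameter, tapered at the top, rises 27 mm from here. The cap's rim must end flush on this shoulder.
- thread (a point): On the neck's axis, level with the flat tops of its three thread ridges (54 mm across, 16.5 mm above the shoulder). Clockwise from above, each 120 deg holds an entry gap of 36 deg, a ridge of 70 deg, and a stop wall of 14 deg that stands 4 mm above the ridges. Under a ridge a groove leads a pin clockwise, falling 5 mm over the first 57 deg of ridge.
- gap (a point): Middle of one entry gap, 25 mm from the neck's axis, level with the ridge tops; its point x axis points outward from the neck. The other gaps lie 120 and 240 deg from it. White marks on the drum's shoulder show all three.
- cap_centre (a point): Centre (half-way up) of the loose upright red cap; z up. 68 mm high: a skirt 66 mm across reaches from the rim (34 mm below) up to this point, then a round knob, 46 mm across and 34 mm high, by which it is gripped. About 0.2 kg. Height of this point above neck: 49.5 mm resting on the ridge tops, 39 mm dropped into the gaps, 34 mm screwed home.
- cap_pin (a point): Inner tip of one of the cap's three radial steel pins: 6 mm thick, tip 22.5 mm from the axis, centred 4 mm above the rim, in a bore 59 mm wide and 30 mm deep, open below; this point's x axis points outward from the cap. The others lie at 120 and 240 deg. White marks on the skirt show all three.
- cap_knob (a point): Middle of the cap's round knob (46 mm across, 34 mm high), 17 mm above the cap's centre. The pins drop when within about 10 deg of the gaps' middles (a stop wall blocks them 11 deg anticlockwise past it); screwed home they stand about 81 deg clockwise from the gaps' middles, against the stop walls.
- duck_centre (a point): Middle of a yellow celluloid duck, 75 mm high, about 75 mm long and 60 mm wide, which stands on the cork mat (120 x 290 x 3 mm) in a row with the cap and the vise, 85 mm apart, in any order. Leave alone.
- vise_centre (a point): Middle of a brass hand vise, 90 mm high, 62 mm by 44 mm, on the same cork mat. Leave alone.
- airplane: Pale blue tin airplane, 165 mm long, 160 mm wingspan, 72 mm high; origin at its underside. Leave alone.
- rule_block: Steel rule block, 32 x 150 x 60 mm; origin at the centre of its underside. Leave alone.
- tin_wagon: Yellow and red tin railway wagon, 110 mm long (its y axis), 45 mm wide, 72 mm high, beyond the drum; origin at the centre of its underside. Leave alone.
- screw_jar: Amber glass jar, 64 mm across, 100 mm high; origin at the centre of its underside. Leave alone.
- spinning_top: Blue tin spinning top, 84 mm across, 86 mm high; origin at the centre of its underside. Leave alone.
- mallet: Hammer with a pale wooden handle, 240 mm long, lying flat; origin beneath it. Leave alone.
Mind the look-alikes: they are no part of the job. Several things look just like the part that bears cap_centre: the one meant starts farthest to the robot's left.

How it is judged:
By the outcome, as a careful person would: the job done as asked, in the order asked, and still so for the second after the job is handed in, with the robot touching nothing.
It also fails if it takes over 66 s, if anything falls off the work surface, if the arm or the gripper's body presses on something with over 40 N, if the wrist force passes 120 N, or if a joint passes its speed limit or range.

ROBOT

A 6-joint arm with a two-finger parallel gripper is mounted at the origin on the work surface. World frame = base frame: x ahead of the robot, y to its left, z up, the work surface at z = 0. Lengths are in mm, angles in rad, forces in N, time in s.
With the tool pointing down it reaches from about 275 to 750 mm from the base axis. Payload 10.2 kg.
Tool frame: the origin (TCP) lies at the very end of the fingers, on their centre line; the grasp point (between the pads) lies behind it (ctrl.grasp_offset is the z of the grasp point in the tool frame, in mm); z points along the fingers, y is the direction in which the jaws open and shut (so a half turn about z gives the same grasp; the last joint's range is limited). The gripper opens to 85 mm and grips with 20 to 120 N. Pads are 22 mm wide; open, the fingers measure 114 mm over their backs; the gripper's body (76 mm by 85 mm) begins 54 mm behind the grasp point. The pads swing forward as they close: fully open they stand 13 mm farther back than shut.
Start: joints at [1.085, 0.313, 1.498, -0, 1.331, -0.223], TCP at [136.4, 506.977, 231.294] pointing down, gripper open.
Joint ranges: [-2.94, 2.94], [-0.97, 2.17], [0.19, 2.56], [-1.23, 4.37], [0.02, 3.11], [-2.88, 2.88]. Speed limits (rad/s): [2.39, 2.39, 3.01, 3.14, 3.14, 3.14].

INTERFACE

Orientations are given as a unit quaternion [w, x, y, z].
In Python, from rig import ctrl, capture, job gives the robot as it stands. The module is installed in compiled form; this text tells all that it offers.
- The arm moves only by the tool move_arm, never from a script. Its argument "series" is a list of rows, each a list of 7 numbers: the turn, a rotation vector about the tool's x, y, z in rad, then the shift along the tool's x, y, z in cm, then the opening, from 0 (shut) to 1 (fully open). A call has 1 to 5 rows; each row is the pose to reach, as a shift and turn from the pose measured when the call began, along the tool's axes at that moment; what a row does not reach only later rows make up. A row lasts 1/12 s, in which the tool goes at most 41.7 mm and 7.16 degrees, less where a joint would pass 70% of its speed; a pose out of reach is approached as far as the arm can. A call with a gripper value outside its range is refused whole. The fingers move at their own pace and stop on an object; "grip_force" is the grip in N (left out, the last holds). Time passes only in rows, so rows that repeat a pose let the fingers close. It gives the time, the measured TCP pose, the force and the opening at its end, in the units of the state.
- ctrl.sense(): the state, without advancing time (a new reading comes with each control period).
- capture(name): name is "side" or "top" or "wrist"; returns a dict with "frame" (420x560x3 uint8, red, green, blue), "mtx" (3x3 intrinsics, pixels), "R" (3x3) and "t" (3): a world point X has camera coordinates R X + t. Camera axes: x right, y down, z forward; pixel columns grow to the right and rows downward; lengths in mm; the calibration is good to about 2 mm. A picture is of the moment at which its call begins. There is no depth.
- job.finish_job(): hands the job in, once; it reports no verdict.
The state is a dict: "time_s": time; "joints": joint angles; "dq": joint speeds; "tau": joint torques, N m; "eef_pos": TCP position; "ee_rot": TCP orientation; "force": force on the tool from outside, world axes, zero at the start; "wrist_torque": the same for the moment, N m; "grip_width": opening from 0.0 (shut) to 1.0 (fully open).
Only numpy, scipy, OpenCV 4.12 (cv2) and the standard library are available. Lean on these libraries where they do the work, as an engineer would, in place of code of your own. Each camera call takes 0.05 s, during which the arm holds its last target.

## Working session

There is one attempt and no reset: what is moved stays moved. The work goes in short steps, Python scripts to look and compute and a tool call to move; the robot and the scene stay as the last step left them, time stands still between calls to the robot, and variables do not carry over. Pictures are saved under pics/ and viewed, and the job is handed in when it is done.

Besides the shell and the picture viewer there is one more tool, called by a JSON object that holds its "api" and its "payload". move_arm: Moves the arm, as the interface text tells. Its arguments: {"type":"object","properties":{"series":{"type":"array","items":{"type":"array","items":{"type":"number"}}},"grip_force":{"type":"number"}},"required":["series"]}

```bash
mkdir -p pics; python3 - <<'E'
from rig import ctrl,capture
import cv2
for n in ("side","top","wrist"):
    c=capture(n); cv2.imwrite(f"pics/{n}0.png",cv2.cvtColor(c["frame"],cv2.COLOR_RGB2BGR))
    print(n,c["mtx"].round(1).tolist(),c["R"].round(3).tolist(),c["t"].round(1).tolist())
print(ctrl.sense(),ctrl.grasp_offset)
E
```

```text
side [[479.0, 0.0, 274.1], [0.0, 479.0, 205.5], [0.0, 0.0, 1.0]] [[0.912, -0.41, -0.01], [-0.313, -0.679, -0.665], [0.266, 0.609, -0.747]] [-506.6, 286.8, 1287.6]
top [[402.0, 0.0, 281.7], [0.0, 402.0, 208.9], [0.0, 0.0, 1.0]] [[-0.006, -1.0, -0.003], [-0.997, 0.006, -0.072], [0.072, 0.003, -0.997]] [-6.2, 551.2, 1138.4]
wrist [[292.2, 0.0, 278.0], [0.0, 292.2, 211.5], [0.0, 0.0, 1.0]] [[0.259, 0.966, -0.002], [0.916, -0.245, 0.318], [0.307, -0.084, -0.948]] [-524.3, -41.4, 380.5]
{'time_s': 0.15, 'joints': array([ 1.08457132e+00,  3.13340731e-01,  1.49825793e+00, -1.51332839e-05,
        1.33101069e+00, -2.23391322e-01]), 'dq': array([ 0.00241975, -0.00104013, -0.003262  ,  0.00011231,  0.00014274,
       -0.00072578]), 'tau': array([ 2.81133944e-03, -4.12369788e+01, -2.59795886e+01, -7.69647727e-05,
        3.19547245e-03, -6.23243707e-06]), 'eef_pos': array([136.32165573, 506.78973223, 230.85843218]), 'ee_rot': array([-1.69713944e-04,  1.31037096e-01,  9.91377335e-01, -4.79237797e-04]), 'force': array([-0.02392119, -0.78418661,  0.18415865]), 'wrist_torque': array([ 0.01555604,  0.02783427, -0.0523315 ]), 'grip_width': 0.9981021839263119} -18.700000000000003
```

View pics/side0.png

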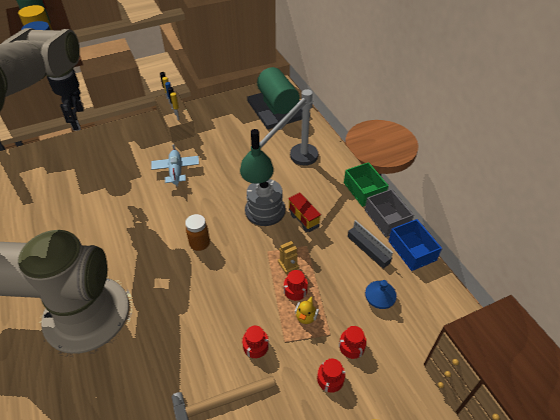

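View pics/top0.png

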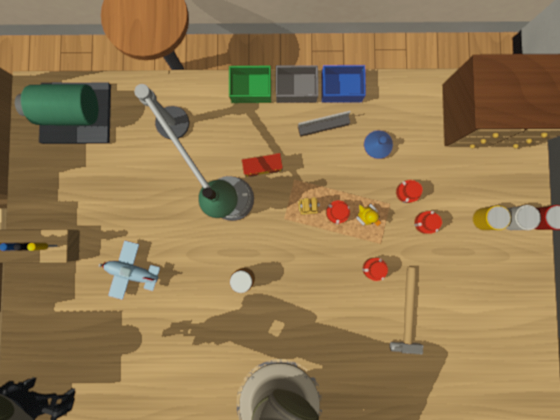

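View pics/wrist0.png

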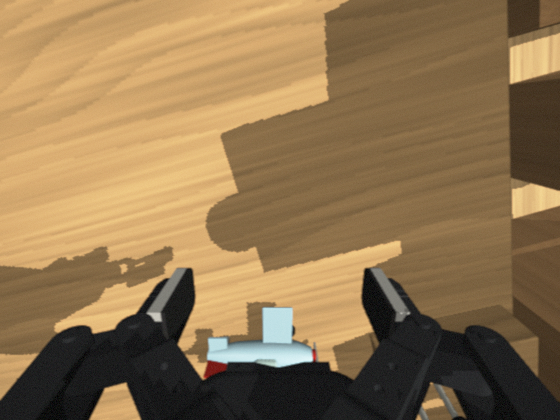

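```bash
cat > h.py <<'E'
import numpy as np,cv2
from rig import ctrl,capture
def save(c,n,box=None,s=1):
    f=cv2.cvtColor(c["frame"],cv2.COLOR_RGB2BGR)
    if box: f=f[box[1]:box[3],box[0]:box[2]]
    f=cv2.resize(f,None,fx=s,fy=s,interpolation=cv2.INTER_CUBIC); cv2.imwrite(f"pics/{n}.png",f)
def ray(c,u,v):
    d=np.linalg.inv(c["mtx"])@[u,v,1]; d=c["R"].T@d; o=-c["R"].T@c["t"]; return o,d/np.linalg.norm(d)
def atz(c,u,v,z):
    o,d=ray(c,u,v); return o+d*(z-o[2])/d[2]
def proj(c,X):
    p=c["mtx"]@(c["R"]@np.asarray(X,float)+c["t"]); return p[:2]/p[2]
def tri(c1,p1,c2,p2):
    o1,d1=ray(c1,*p1);o2,d2=ray(c2,*p2)
    A=np.stack([d1,-d2],1); k=np.linalg.lstsq(A,o2-o1,rcond=None)[0]
    a=o1+k[0]*d1;b=o2+k[1]*d2; return (a+b)/2,np.linalg.norm(a-b)
E
python3 - <<'E'
from h import *
s=capture("side");t=capture("top")
save(s,"s1",(220,80,360,340),3) if 0 else save(s,"s1",(200,80,360,230),4.5)
save(s,"s2",(230,230,390,350),4.5)
save(t,"t1",(130,80,290,230),4)
save(t,"t2",(280,170,450,290),4.5)
E
```

```text
(no output)
```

View pics/s1.png

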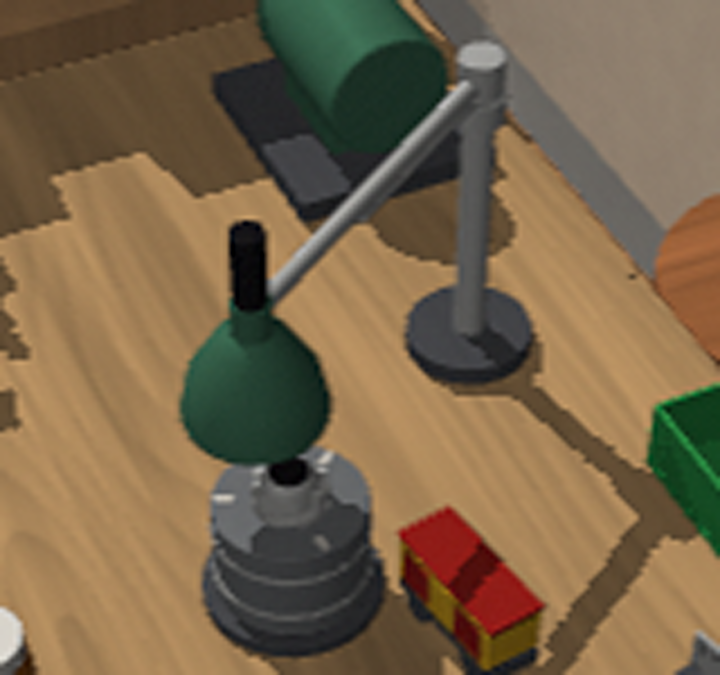

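View pics/s2.png

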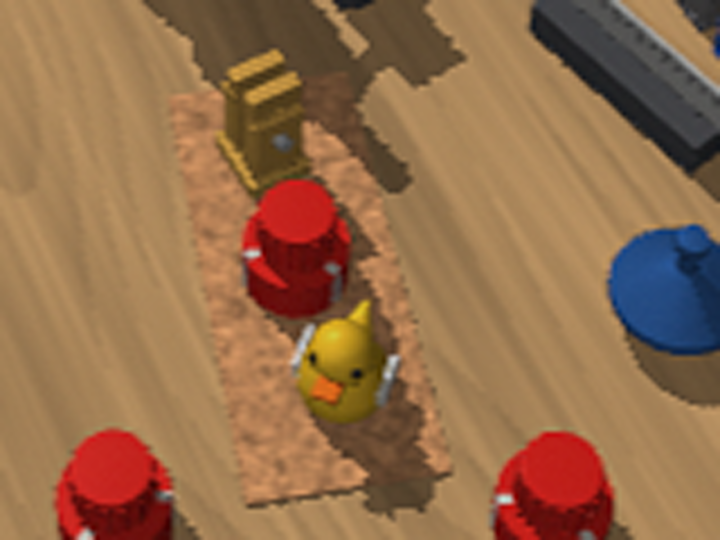

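View pics/t1.png

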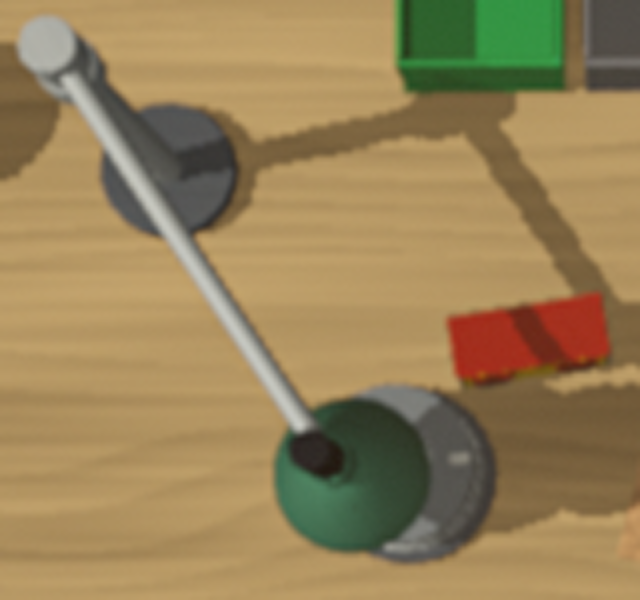

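View pics/t2.png

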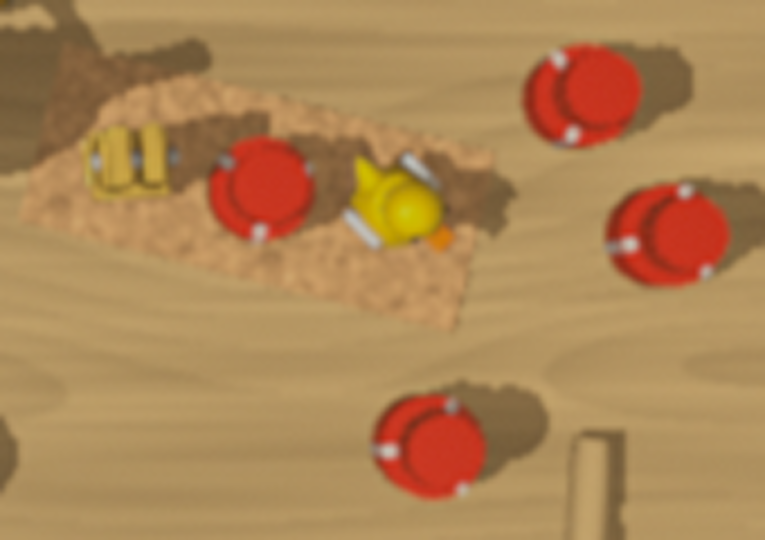

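```bash
python3 - <<'E'
from h import *
s=capture("side");t=capture("top")
S=lambda u,v:(200+u/4.5,80+v/4.5); S2=lambda u,v:(230+u/4.5,230+v/4.5)
T=lambda u,v:(130+u/4,80+v/4); T2=lambda u,v:(280+u/4.5,170+v/4.5)
print("pegtop",tri(s,S(247,231),t,T(312,446)))
print("column top",tri(s,S(482,56),t,T(47,45)))
P=[atz(s,*S(*p),90) for p in((222,498),(325,457),(320,543))]
c=np.mean(P,0);print("drum",c,[ (np.linalg.norm(p-c),np.degrees(np.arctan2(*(p-c)[1::-1]))) for p in P])
print("topmark",atz(t,*T(459,458),90))
print("cap knobtop",tri(s,S2(297,211),t,T2(270,187)), atz(t,*T2(270,187),71),atz(s,*S2(297,211),71))
for nm,p in dict(c1=(270,187),c2=(600,92),c3=(690,235),c4=(443,450)).items(): print(nm,atz(t,*T2(*p),68))
print("mount",[atz(s,*S2(*p),z) for p,z in (((295,365),35),((270,125),93))])
print("duck top",atz(t,*T2(408,212),70),"vise",atz(t,*T2(130,160),90),"wagon",atz(t,*T(530,335),72))
print("jar",atz(t,241,282,100))
E
```

```text
pegtop (array([568.59034931, 148.34090452, 314.1508046 ]), np.float64(0.20050385990223543))
column top (array([811.89520681, 314.24836041, 260.99777478]), np.float64(2.366148321008302))
drum [582.81699164 131.55063138  90.        ] [(np.float64(45.32289963426432), np.float64(154.29193855663405)), (np.float64(46.172605210010005), np.float64(34.14383051108451)), (np.float64(45.65124099022473), np.float64(-86.70641253555436))]
topmark [585.8209717   90.40478662  90.        ]
cap knobtop (array([ 541.21414037, -171.42815218,   64.79702234]), np.float64(3.6528936793576854)) [ 539.08312251 -169.93205756   71.        ] [ 541.07849253 -175.48280279   71.        ]
c1 [ 539.27599607 -170.35993206   68.        ]
c2 [ 596.57853627 -374.17216012   68.        ]
c3 [ 508.2999429  -426.56281036   68.        ]
c4 [ 378.80296196 -272.63188102   68.        ]
mount [array([ 505.11268724, -248.68504353,   35.        ]), array([ 546.21094794, -126.95849381,   93.        ])]
duck top [ 523.32252264 -254.12689876   70.        ] vise [554.65227758 -83.29991131  90.        ] wagon [673.20474037  42.92116845  72.        ]
jar [351.94769633  99.22896651 100.        ]
```

```bash
cat >> h.py <<'E'
from scipy.spatial.transform import Rotation as Rn
def Rt(psi):
    a=np.radians(psi); y=np.array([np.cos(a),np.sin(a),0]); z=np.array([0,0,-1.]); return np.stack([np.cross(y,z),y,z],1)
def cur():
    s=ctrl.sense(); q=s["ee_rot"]; return np.array(s["eef_pos"]),Rn.from_quat([q[1],q[2],q[3],q[0]]).as_matrix(),s
def plan(*tg):
    p,R,s=cur(); print("now",p.round(1),"psi",np.degrees(np.arctan2(R[1,1],R[0,1])).round(1),"t",s["time_s"],"F",s["force"].round(1),"g",round(s["grip_width"],3))
    for x,y,z,psi in tg:
        rv=Rn.from_matrix(R.T@Rt(psi)).as_rotvec(); d=R.T@(np.array([x,y,z])-p)/10
        print(np.r_[rv.round(3),d.round(2)].tolist(), "rows",round(max(np.linalg.norm(d)/4.17,np.degrees(np.linalg.norm(rv))/7.16),1))
E
python3 - <<'E'
from h import *
plan((230,430,340,96),(568.6,148.3,340,96),(568.6,148.3,277,96))
E
```

```text
now [136.4 506.9 231.2] psi 74.9 t 0.35 F [ 0.7  0.1 -0.4] g 1.002
[-0.0, -0.0, -0.367, -11.04, -5.0, -10.88] rows 3.9
[-0.0, -0.0, -0.367, -51.05, -23.41, -10.88] rows 13.7
[-0.0, -0.0, -0.367, -51.05, -23.41, -4.58] rows 13.5
```

{"api": "move_arm", "payload": {"series": [[0, 0, -0.367, -11, -5, -10.9, 1], [0, 0, -0.367, -11, -5, -10.9, 1], [0, 0, -0.367, -20, -9, -10.9, 1], [0, 0, -0.367, -51.05, -23.4, -10.9, 1], [0, 0, -0.367, -51.05, -23.4, -10.9, 1]], "grip_force": 20}}

```text
time_s: 0.77
eef_pos: [276.0, 391.6, 306.7]
ee_rot: [0.001, -0.053, 0.999, 0.0]
force: [1.3, 1.3, -0.4]
grip_width: 1.001
```

```bash
python3 - <<'E'
from h import *
plan((568.6,148.3,340,96),(568.6,148.3,277,96))
E
```

```text
now [276.  391.6 306.7] psi 96.1 t 0.7667 F [ 1.3  1.3 -0.4] g 1.001
[0.001, 0.001, 0.002, -26.52, -27.29, -3.31] rows 9.2
[0.001, 0.001, 0.002, -26.51, -27.3, 2.99] rows 9.2
```

{"api": "move_arm", "payload": {"series": [[0, 0, 0, -3, -3, -3.3, 1], [0, 0, 0, -8, -8, -3.6, 1], [0, 0, 0, -26.5, -27.3, -3.5, 1], [0, 0, 0, -26.5, -27.3, -3.5, 1], [0, 0, 0, -26.5, -27.3, -3.5, 1]]}}

```text
time_s: 1.18
eef_pos: [429.6, 263.9, 339.4]
ee_rot: [0.001, -0.053, 0.999, 0.0]
force: [0.6, 0.8, -0.8]
grip_width: 0.999
```

```bash
python3 - <<'E'
from h import *
plan((568.6,148.3,340,96),(568.6,148.3,277,96))
E
```

```text
now [429.6 263.9 339.4] psi 96.1 t 1.1833 F [ 0.6  0.8 -0.8] g 0.999
[0.001, 0.002, 0.002, -12.59, -12.97, -0.05] rows 4.3
[0.001, 0.002, 0.002, -12.58, -12.98, 6.25] rows 4.6
```

{"api": "move_arm", "payload": {"series": [[0, 0, 0, -12.6, -13, -0.1, 1], [0, 0, 0, -12.6, -13, -0.1, 1], [0, 0, 0, -12.6, -13, -0.1, 1], [0, 0, 0, -12.6, -13, -0.1, 1], [0, 0, 0, -12.6, -13, -0.1, 1]]}}

```text
time_s: 1.6
eef_pos: [571.5, 144.2, 339.2]
ee_rot: [0.0, -0.051, 0.999, 0.0]
force: [-0.3, -1.2, -0.3]
grip_width: 1.003
```

```bash
python3 - <<'E'
from h import *
plan((568.6,148.3,340,96),(568.6,148.3,277,96))
for n in("side","wrist"): c=capture(n);save(c,n+"2")
E
```

```text
now [571.5 144.2 339.2] psi 95.9 t 1.6 F [-0.3 -1.2 -0.3] g 1.003
[0.0, 0.001, -0.002, 0.25, 0.43, -0.08] rows 0.1
[0.0, 0.001, -0.002, 0.25, 0.43, 6.22] rows 1.5
```

View pics/wrist2.png

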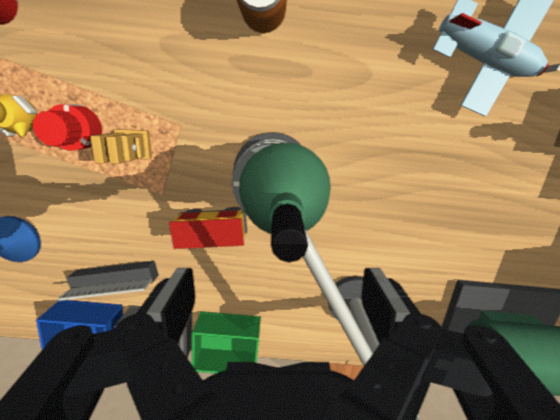

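View pics/side2.png

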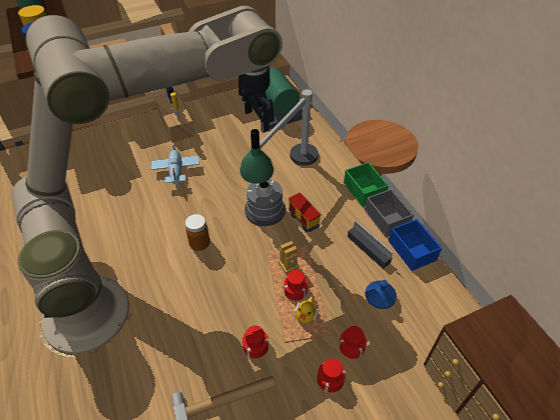

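```bash
python3 - <<'E'
from h import *
c=capture("wrist")
print(proj(c,(568.6,148.3,314)),atz(c,289,242,314))
E
```

```text
[282.4205114  248.09611193] [564.0018269  151.94124734 314.        ]
```

{"api": "move_arm", "payload": {"series": [[0, 0, 0, 0.6, 0.6, 2, 1], [0, 0, 0, 0.6, 0.6, 6.2, 1], [0, 0, 0, 0.6, 0.6, 6.2, 1], [0, 0, 0, 0.6, 0.6, 6.2, 0.2], [0, 0, 0, 0.6, 0.6, 6.2, 0.0]]}}

```text
time_s: 2.17
eef_pos: [563.0, 153.2, 280.2]
ee_rot: [0.002, -0.053, 0.999, 0.001]
force: [-0.5, -0.4, 0.3]
grip_width: 0.75
```

{"api": "move_arm", "payload": {"series": [[0, 0, 0, 0, 0, 0, 0], [0, 0, 0, 0, 0, 0, 0], [0, 0, 0, 0, 0, 0, 0], [0, 0, 0, 0, 0, 0, 0]]}}

```text
time_s: 2.5
eef_pos: [563.4, 153.1, 281.8]
ee_rot: [0.003, -0.053, 0.999, 0.0]
force: [-1.7, -0.1, 5.8]
grip_width: 0.278
```

```bash
python3 - <<'E'
from h import *
p,R,s=cur(); H=np.array([812,314])
r=p[:2]-H; L=np.linalg.norm(r); th=np.degrees(np.arctan2(r[1],r[0])); print(L,th%360)
r*=292/L
T=[]
for d in (6,12,18,24,30,40,50,58):
    a=np.radians(th-d); T.append((H[0]+292*np.cos(a),H[1]+292*np.sin(a),p[2],95.9-d))
plan(*T)
save(capture("side"),"side3",(180,60,360,220),4)
E
```

```text
296.158143204994 212.90562826353187
now [563.4 153.1 281.8] psi 96.0 t 2.5 F [-1.7 -0.1  5.8] g 0.278
[0.001, 0.006, 0.107, 0.87, 2.98, -0.0] rows 0.9
[0.001, 0.006, 0.212, 1.8, 5.89, -0.01] rows 1.7
[0.002, 0.006, 0.316, 2.43, 8.88, -0.01] rows 2.5
[0.002, 0.006, 0.421, 2.75, 11.92, -0.01] rows 3.4
[0.002, 0.006, 0.526, 2.74, 14.98, -0.01] rows 4.2
[0.003, 0.006, 0.7, 2.02, 20.02, -0.0] rows 5.6
[0.003, 0.005, 0.875, 0.44, 24.86, 0.01] rows 7.0
[0.004, 0.005, 1.015, -1.42, 28.48, 0.03] rows 8.1
```

View pics/side3.png

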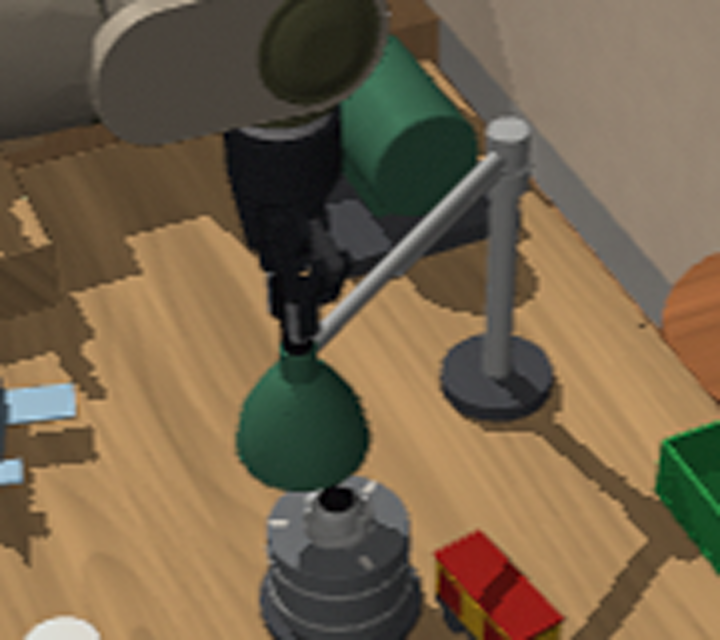

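{"api": "move_arm", "payload": {"series": [[0, 0, 0.107, 1.05, 2.9, 0, 0], [0, 0, 0.212, 2.0, 5.8, 0, 0], [0, 0, 0.316, 2.6, 8.8, 0, 0], [0, 0, 0.42, 2.95, 11.85, 0, 0], [0, 0, 0.525, 2.95, 14.95, 0, 0]]}}

```text
time_s: 2.97
eef_pos: [516.6, 299.3, 281.9]
ee_rot: [0.002, 0.211, 0.977, 0.0]
force: [5.9, -1.8, -3.5]
grip_width: 0.274
```

```bash
cat > arc.py <<'E'
from h import *
p,R,s=cur(); H=np.array([812,314])
r=p[:2]-H; L=np.linalg.norm(r); th=np.degrees(np.arctan2(r[1],r[0])); print(L,th%360)
psi=np.degrees(np.arctan2(R[1,1],R[0,1]))
T=[]
for d in (6,12,18,24,30):
    a=np.radians(th-d); T.append((H[0]+L*np.cos(a),H[1]+L*np.sin(a),p[2],psi-d))
plan(*T)
print(s["wrist_torque"])
E
python3 arc.py
```

```text
295.7992656298287 182.8477883152416
now [516.6 299.3 281.9] psi 65.6 t 2.9667 F [ 5.9 -1.8 -3.5] g 0.274
[0.001, 0.003, 0.105, 1.27, 2.82, -0.0] rows 0.8
[0.001, 0.003, 0.209, 2.24, 5.76, -0.0] rows 1.7
[0.001, 0.003, 0.314, 2.9, 8.79, -0.0] rows 2.5
[0.001, 0.003, 0.419, 3.23, 11.87, -0.0] rows 3.4
[0.002, 0.003, 0.524, 3.25, 14.96, 0.0] rows 4.2
[-0.53074772 -0.80661576 -0.28385406]
```

{"api": "move_arm", "payload": {"series": [[0, 0, 0.105, 1.25, 2.8, 0, 0], [0, 0, 0.209, 2.2, 5.75, 0, 0], [0, 0, 0.314, 2.85, 8.8, 0, 0], [0, 0, 0.419, 3.2, 11.85, 0, 0], [0, 0, 0.419, 3.2, 11.85, 0, 0]]}}

```text
time_s: 3.38
eef_pos: [537.6, 424.1, 281.3]
ee_rot: [0.002, 0.412, 0.911, 0.001]
force: [1.8, 0.1, 0.6]
grip_width: 0.269
```

{"api": "move_arm", "payload": {"series": [[0, 0, 0, 0, 0, 0, 1], [0, 0, 0, 0, 0, 0, 1], [0, 0, 0, 0, 0, 0, 1], [0, 0, 0, 0, 0, 0, 1], [0, 0, 0, 0, 0, 0, 1]]}}

```text
time_s: 3.8
eef_pos: [537.6, 423.6, 281.8]
ee_rot: [0.003, 0.412, 0.911, 0.002]
force: [0.2, 0.5, -0.3]
grip_width: 0.957
```

```bash
python3 - <<'E'
from h import *
plan()
save(capture("side"),"side4")
E
```

```text
now [537.6 423.6 281.8] psi 41.4 t 3.8 F [ 0.2  0.5 -0.3] g 0.957
```

View pics/side4.png

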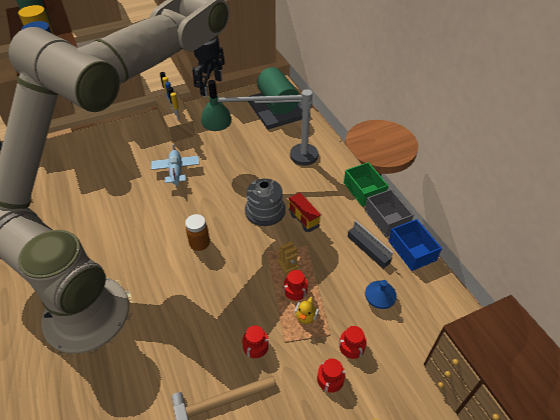

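```bash
python3 - <<'E'
from h import *
plan((537.6,423.6,341,41.4),(560,131,330,90))
E
```

```text
now [537.6 423.6 281.8] psi 41.4 t 3.85 F [-0.6 -1.4  0.1] g 0.996
[0.005, 0.003, -0.001, -0.02, 0.03, -5.92] rows 1.4
[0.003, 0.005, -0.849, -23.46, -17.63, -4.83] rows 7.1
```

{"api": "move_arm", "payload": {"series": [[0, 0, 0, 0, 0, -4, 1], [0, 0, 0, 0, 0, -6, 1], [0, 0, -0.2, -3, -2, -6, 1], [0, 0, -0.85, -23.5, -17.6, -5, 1], [0, 0, -0.85, -23.5, -17.6, -5, 1]]}}

```text
time_s: 4.27
eef_pos: [547.6, 305.2, 338.7]
ee_rot: [0.003, 0.234, 0.972, 0.001]
force: [1.4, -0.2, -0.0]
grip_width: 1.001
```

```bash
python3 - <<'E'
from h import *
plan((560,131,330,90))
E
```

```text
now [547.6 305.2 338.7] psi 63.0 t 4.2667 F [ 1.4 -0.2 -0. ] g 1.001
[0.002, 0.006, -0.472, -9.02, -14.95, 0.86] rows 4.2
```

{"api": "move_arm", "payload": {"series": [[0, 0.005, -0.472, -9, -15, 0.9, 1], [0, 0.005, -0.472, -9, -15, 0.9, 1], [0, 0.005, -0.472, -9, -15, 0.9, 1], [0, 0.005, -0.472, -9, -15, 0.9, 1], [0, 0.005, -0.472, -9, -15, 0.9, 1]]}}

```text
time_s: 4.68
eef_pos: [559.4, 126.8, 329.8]
ee_rot: [0.001, -0.002, 1.0, 0.001]
force: [-0.0, 1.3, -0.7]
grip_width: 1.003
```

```bash
python3 - <<'E'
from h import *
plan()
w=capture("wrist");save(w,"wrist5")
save(w,"wrist5c",(190,110,370,245),4.4)
save(capture("side"),"side5c",(220,150,310,240),6.5)
E
```

```text
now [559.4 126.8 329.8] psi 90.2 t 4.6833 F [-0.   1.3 -0.7] g 1.003
```

View pics/wrist5.png

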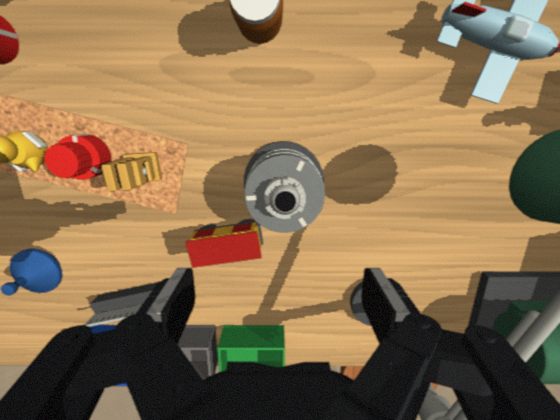

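View pics/wrist5c.png

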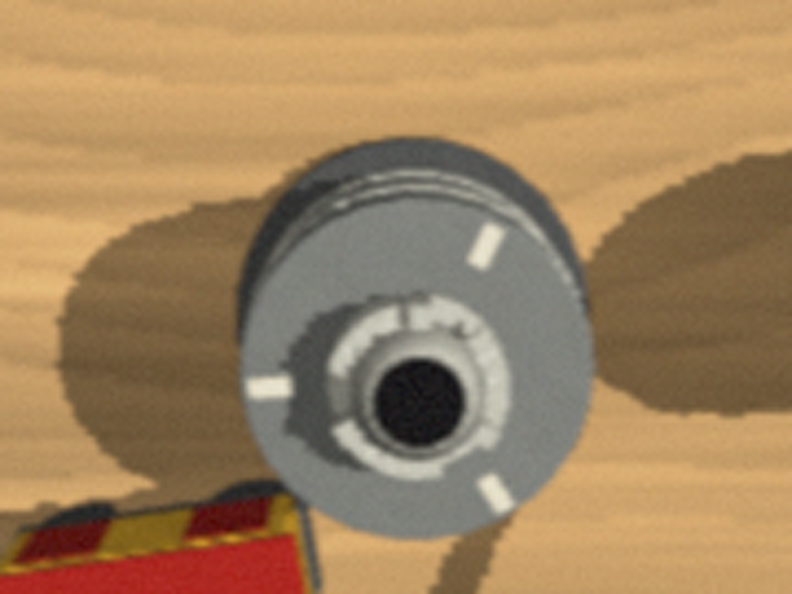

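View pics/side5c.png

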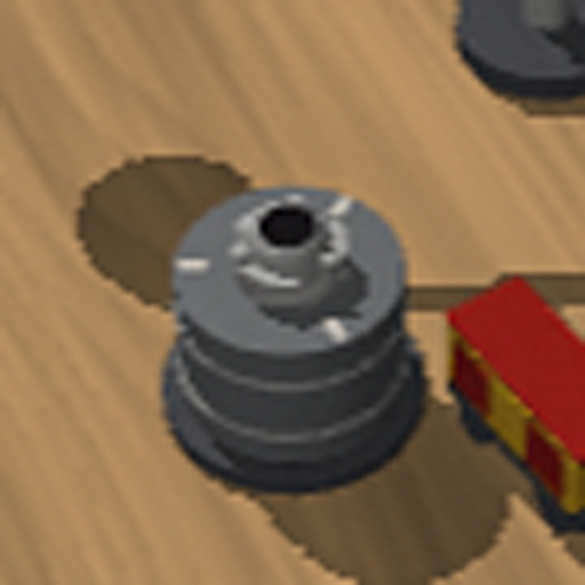

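```bash
python3 - <<'E'
from h import *
w=capture("wrist");s=capture("side");t=capture("top");save(t,"t5",(180,130,440,290),3)
def an(c,pts,z):
    P=[atz(c,*p,z) for p in pts]; m=np.mean(P,0); print(m,[(np.linalg.norm(p-m).round(1),np.degrees(np.arctan2(*(p-m)[1::-1])).round(1)) for p in P])
an(w,[(190+u/4.4,110+v/4.4) for u,v in((270,388),(486,246),(495,494))],90)
an(s,[(220+u/6.5,150+v/6.5) for u,v in((193,265),(341,206),(335,330))],90)
print("necktop w",atz(w,190+419/4.4,110+403/4.4,117),"s",atz(s,220+287/6.5,150+227/6.5,117))
E
```

```text
[584.33115721 136.77854228  90.        ] [(np.float64(45.4), np.float64(-86.5)), (np.float64(45.7), np.float64(153.4)), (np.float64(45.5), np.float64(33.2))]
[583.56666254 130.67850858  90.        ] [(np.float64(45.3), np.float64(154.2)), (np.float64(45.9), np.float64(34.4)), (np.float64(45.7), np.float64(-86.4))]
necktop w [584.05161    136.76051477 117.        ] s [582.79271597 130.32382369 117.        ]
```

View pics/t5.png

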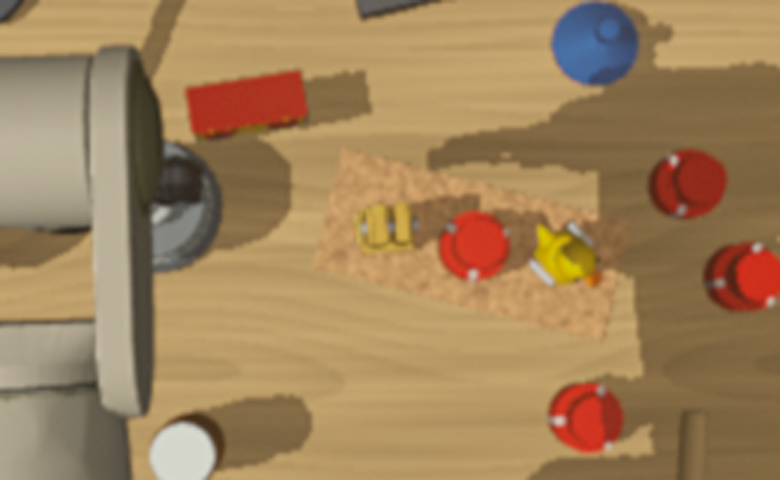

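```bash
python3 - <<'E'
from h import *
plan((540,-60,250,30),(540,-172,220,-10))
w=capture("wrist");print((-w["R"].T@w["t"]).round(1))
E
```

```text
now [559.4 131.4 329.9] psi 90.0 t 4.9333 F [0.4 0.7 0. ] g 0.997
[0.003, 0.001, 1.047, 1.96, -19.16, 7.94] rows 8.4
[0.004, -0.0, 1.745, 1.96, -30.36, 10.92] rows 14.0
[477.2 131.1 472. ]
```

{"api": "move_arm", "payload": {"series": [[0, 0, 0.12, 1, -4, 0, 1], [0, 0, 1.745, 2, -30.4, 6, 1], [0, 0, 1.745, 2, -30.4, 6, 1], [0, 0, 1.745, 2, -30.4, 6, 1], [0, 0, 1.745, 2, -30.4, 6, 1]]}}

```text
time_s: 5.4
eef_pos: [543.3, -71.1, 292.3]
ee_rot: [0.001, 0.307, 0.952, 0.002]
force: [1.1, -0.5, -0.1]
grip_width: 1.003
```

```bash
python3 - <<'E'
from h import *
plan((540,-172,240,-10))
E
```

```text
now [543.3 -71.1 292.3] psi 54.3 t 5.4 F [ 1.1 -0.5 -0.1] g 1.003
[0.004, -0.001, 1.122, -5.62, -8.41, 5.2] rows 9.0
```

{"api": "move_arm", "payload": {"series": [[0, 0, 1.122, -5.6, -8.4, 5.2, 1], [0, 0, 1.122, -5.6, -8.4, 5.2, 1], [0, 0, 1.122, -5.6, -8.4, 5.2, 1], [0, 0, 1.122, -5.6, -8.4, 5.2, 1], [0, 0, 1.122, -5.6, -8.4, 5.2, 1]]}}

```text
time_s: 5.82
eef_pos: [539.9, -172.2, 238.8]
ee_rot: [-0.001, 0.586, 0.81, 0.002]
force: [-0.6, -0.1, 0.1]
grip_width: 0.998
```

```bash
python3 - <<'E'
from h import *
plan((540,-172,240,-10))
E
```

```text
now [ 539.9 -172.2  238.8] psi 18.3 t 5.8167 F [-0.6 -0.1  0.1] g 0.998
[0.001, -0.004, 0.494, 0.01, 0.02, -0.12] rows 4.0
```

{"api": "move_arm", "payload": {"series": [[0, 0, 0.494, 0, 0, 0, 1], [0, 0, 0.494, 0, 0, 0, 1], [0, 0, 0.494, 0, 0, 0, 1], [0, 0, 0.494, 0, 0, 0, 1], [0, 0, 0.494, 0, 0, 0, 1]]}}

```text
time_s: 6.23
eef_pos: [540.4, -171.0, 238.8]
ee_rot: [-0.001, 0.767, 0.642, 0.001]
force: [0.4, -0.2, 0.2]
grip_width: 0.998
```

```bash
python3 - <<'E'
from h import *
import pickle
capture("top")
w=capture("wrist");s=capture("side");t=capture("top")
pickle.dump((w,s,t),open("c6.pkl","wb"))
plan()
save(w,"wrist6");save(t,"t6",(190,140,400,260),3.8);save(s,"s6")
E
```

```text
now [ 540.1 -171.6  238.8] psi -9.8 t 6.4333 F [-0.8 -1.  -0.5] g 1.005
```

View pics/wrist6.png

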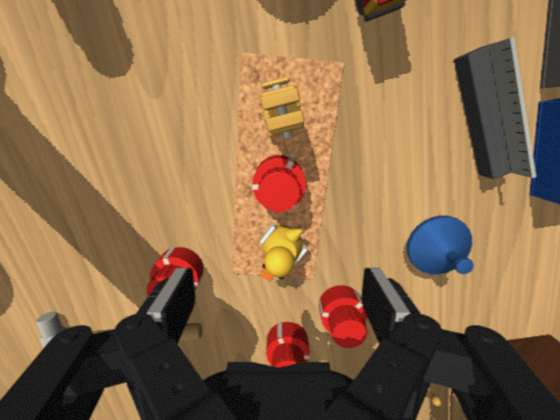

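View pics/t6.png

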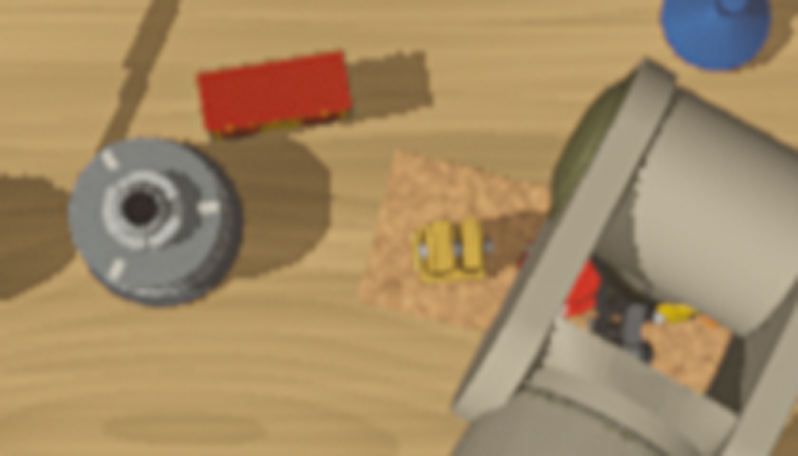

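View pics/s6.png

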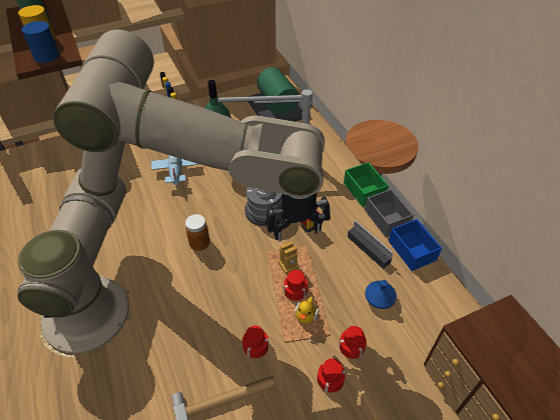

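```bash
python3 - <<'E'
from h import *
import pickle
w,s,t=pickle.load(open("c6.pkl","rb"))
save(w,"w6c",(235,140,325,225),7)
save(s,"s6c",(270,260,325,305),12)
def an(c,pts,z):
    P=[atz(c,*p,z) for p in pts]; m=np.mean(P,0); print(m,[(np.linalg.norm(p-m).round(1),np.degrees(np.arctan2(*(p-m)[1::-1])).round(1)) for p in P])
an(t,[(190+u/3.8,140+v/3.8) for u,v in((109,159),(208,208),(117,269))],90)
print(atz(t,190+142/3.8,140+209/3.8,117))
E
```

```text
[582.65472764 135.68038695  90.        ] [(np.float64(46.0), np.float64(33.9)), (np.float64(45.3), np.float64(-86.8)), (np.float64(45.2), np.float64(154.4))]
[581.8485853  133.85542935 117.        ]
```

View pics/w6c.png

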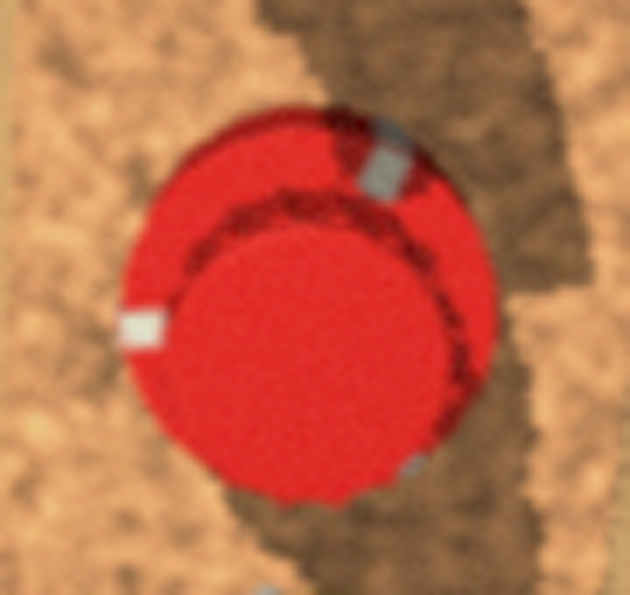

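View pics/s6c.png

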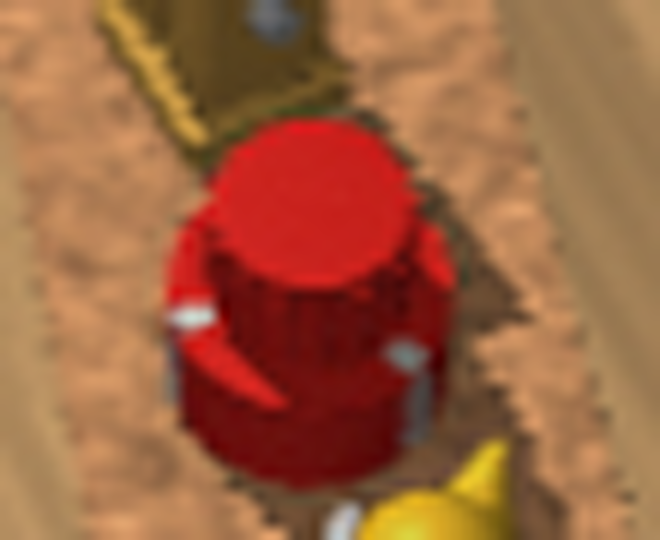

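```bash
python3 - <<'E'
from h import *
import pickle
w,s,t=pickle.load(open("c6.pkl","rb"))
W=lambda u,v:(235+u/7,140+v/7); S=lambda u,v:(270+u/12,260+v/12); T2=lambda u,v:(280+u/4.5,170+v/4.5)
cs=[]
for nm,c,k,ms in (("w",w,W(312,365),[W(143,328),W(386,172),W(415,462)]),("s",s,S(314,203),[S(193,317),S(407,353)]),("t",t,T2(270,187),[T2(226,160),T2(310,167),T2(260,232)])):
    m=atz(c,*k,71); print(nm,m)
    for q in ms:
        p=atz(c,*q,37); print("   ",np.linalg.norm(p-m-[0,0,-34]).round(1),np.degrees(np.arctan2(*(p-m)[1::-1])).round(1))
plan((540,-171,200,-10))
E
```

```text
w [ 542.17601596 -170.90524835   71.        ]
    29.0 174.6
    27.7 53.1
    32.2 -64.9
s [ 541.44246315 -175.74524178   71.        ]
    27.7 172.3
    27.4 -64.0
t [ 539.08312251 -169.93205756   71.        ]
    29.8 49.3
    33.6 -64.1
    26.2 175.8
now [ 540.1 -171.6  238.8] psi -9.8 t 6.4333 F [-0.8 -1.  -0.5] g 1.005
[0.0, -0.004, 0.004, 0.05, -0.02, 3.88] rows 0.9
```

{"api": "move_arm", "payload": {"series": [[0, 0, 0, 0, 0.1, 4, 1], [0, 0, 0, 0, 0.1, 8, 1], [0, 0, 0, 0, 0.1, 12, 1], [0, 0, 0, 0, 0.1, 15, 1], [0, 0, 0, 0, 0.1, 15, 1]]}}

```text
time_s: 6.85
eef_pos: [538.4, -169.6, 83.2]
ee_rot: [-0.006, 0.764, 0.645, -0.0]
force: [-0.7, 1.7, -0.8]
grip_width: 1.001
```

```bash
python3 - <<'E'
from h import *
w=capture("wrist");save(w,"wrist7");save(capture("side"),"s7",(240,220,340,320),6)
plan((541,-172,42,-10))
E
```

```text
now [ 541.5 -171.3   89.5] psi -9.7 t 6.95 F [ 0.4 -0.5  1.6] g 1.001
[-0.0, -0.004, 0.005, -0.09, -0.03, 4.74] rows 1.1
```

View pics/wrist7.png

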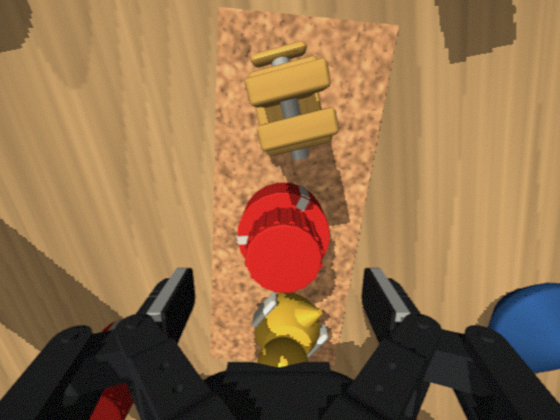

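View pics/s7.png

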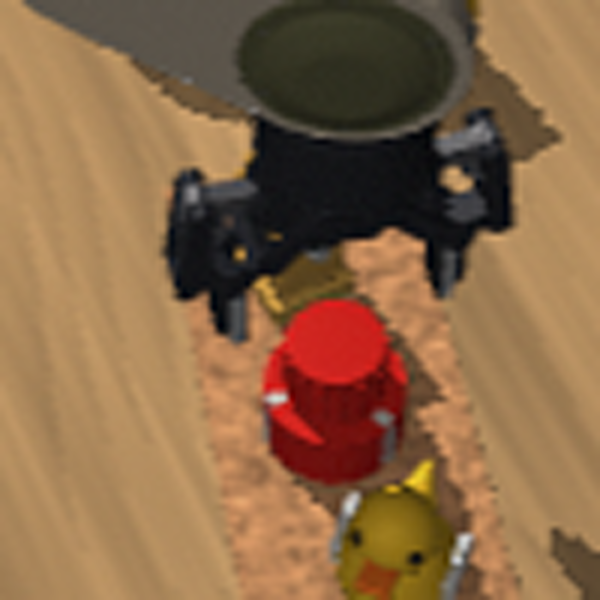

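{"api": "move_arm", "payload": {"series": [[0, 0, 0, -0.1, 0, 2, 1], [0, 0, 0, -0.1, 0, 4, 1], [0, 0, 0, -0.1, 0, 4.75, 1], [0, 0, 0, -0.1, 0, 4.75, 1], [0, 0, 0, -0.1, 0, 4.75, 1]]}}

```text
time_s: 7.37
eef_pos: [542.2, -172.6, 43.8]
ee_rot: [-0.0, 0.764, 0.645, 0.002]
force: [-0.1, -0.2, 0.5]
grip_width: 1.003
```

{"api": "move_arm", "payload": {"series": [[0, 0, 0, 0, 0, 0, 0], [0, 0, 0, 0, 0, 0, 0], [0, 0, 0, 0, 0, 0, 0], [0, 0, 0, 0, 0, 0, 0], [0, 0, 0, 0, 0, 0, 0]], "grip_force": 70}}

```text
time_s: 7.78
eef_pos: [542.7, -172.8, 45.1]
ee_rot: [0.001, 0.764, 0.645, 0.002]
force: [-1.9, 0.9, 7.7]
grip_width: 0.519
```

```bash
python3 - <<'E'
from h import *
save(capture("side"),"s8",(240,220,340,320),6)
plan((541,-172,42,-10))
E
```

```text
now [ 542.7 -172.8   45.1] psi -9.7 t 7.8333 F [-1.7  0.6  8.1] g 0.515
[0.004, -0.002, 0.006, 0.05, -0.18, 0.31] rows 0.1
```

View pics/s8.png

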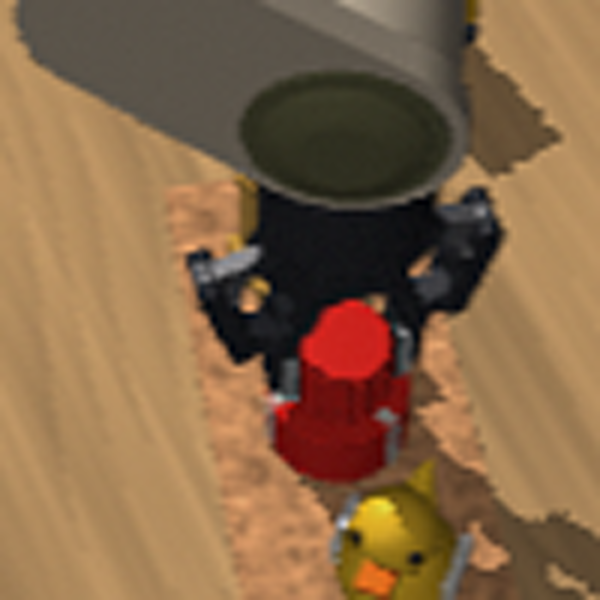

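{"api": "move_arm", "payload": {"series": [[0, 0, 0, 0, 0, -1, 0], [0, 0, 0, 0, 0, -4, 0], [0, 0, 0, 0, 0, -8, 0], [0, 0, 0, 0, 0, -12, 0], [0, 0, 0, 0, 0, -15.5, 0]]}}

```text
time_s: 8.25
eef_pos: [541.9, -172.9, 203.5]
ee_rot: [0.002, 0.764, 0.645, 0.002]
force: [1.2, -0.6, -1.9]
grip_width: 0.512
```

```bash
python3 - <<'E'
from h import *
plan((583.4,133,210,48))
save(capture("side"),"s9",(200,150,360,320),3.5)
E
```

```text
now [ 541.9 -172.9  203.5] psi -9.7 t 8.25 F [ 1.2 -0.6 -1.9] g 0.512
[0.006, 0.001, -1.007, 30.86, -1.05, -0.6] rows 8.1
```

View pics/s9.png

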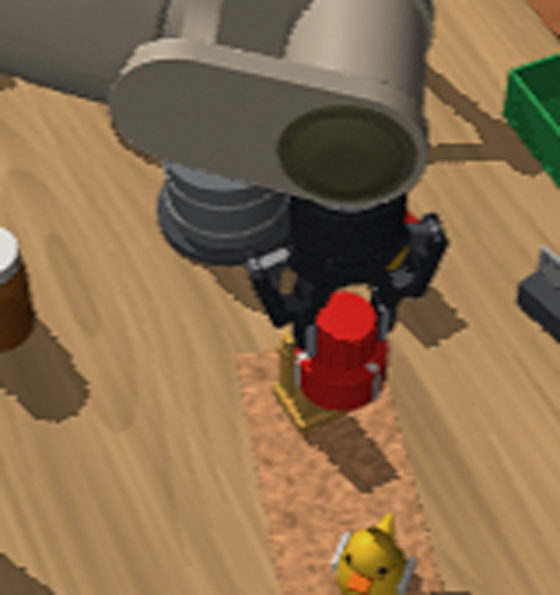

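{"api": "move_arm", "payload": {"series": [[0, 0, -0.12, 3.8, -0.1, -0.7, 0], [0, 0, -0.24, 7.6, -0.2, -0.7, 0], [0, 0, -0.36, 11.4, -0.3, -0.7, 0], [0, 0, -0.48, 15, -0.4, -0.7, 0], [0, 0, -0.6, 18.6, -0.6, -0.7, 0]]}}

```text
time_s: 8.72
eef_pos: [569.1, 12.1, 217.5]
ee_rot: [0.008, 0.537, 0.844, 0.002]
force: [1.4, -0.5, -2.1]
grip_width: 0.517
```

```bash
python3 - <<'E'
from h import *
plan((583.4,133,205,48))
E
```

```text
now [569.1  12.1 217.5] psi 25.1 t 8.7167 F [ 1.4 -0.5 -2.1] g 0.517
[0.01, 0.013, -0.4, 10.36, 6.4, 1.22] rows 3.2
```

{"api": "move_arm", "payload": {"series": [[0.002, 0.003, -0.1, 2.6, 1.6, 0.5, 0], [0.005, 0.006, -0.2, 5.5, 3.4, 0.8, 0], [0.01, 0.01, -0.3, 8.5, 5.2, 1.2, 0], [0.01, 0.013, -0.4, 10.35, 6.4, 1.2, 0], [0.01, 0.013, -0.4, 10.35, 6.4, 1.2, 0]]}}

```text
time_s: 9.13
eef_pos: [583.0, 137.0, 205.0]
ee_rot: [-0.0, 0.354, 0.935, 0.0]
force: [0.2, -0.6, -1.5]
grip_width: 0.517
```

{"api": "move_arm", "payload": {"series": [[0, 0, 0, 0, 0, 0, 0], [0, 0, 0, 0, 0, 0, 0]]}}

```text
time_s: 9.3
eef_pos: [582.9, 137.0, 205.2]
ee_rot: [-0.0, 0.354, 0.935, 0.0]
force: [1.0, 0.5, -1.7]
grip_width: 0.52
```

```bash
python3 - <<'E'
from h import *
import pickle
s=capture("side");pickle.dump(s,open("s10.pkl","wb"))
save(s,"s10",(210,90,330,240),5);save(capture("wrist"),"w10")
plan((583.4,133,205,48))
E
```

```text
now [583.  136.1 205.3] psi 48.4 t 9.4 F [-0.2  0.4 -1.2] g 0.518
[0.0, -0.001, 0.007, -0.23, -0.21, 0.03] rows 0.1
```

View pics/s10.png

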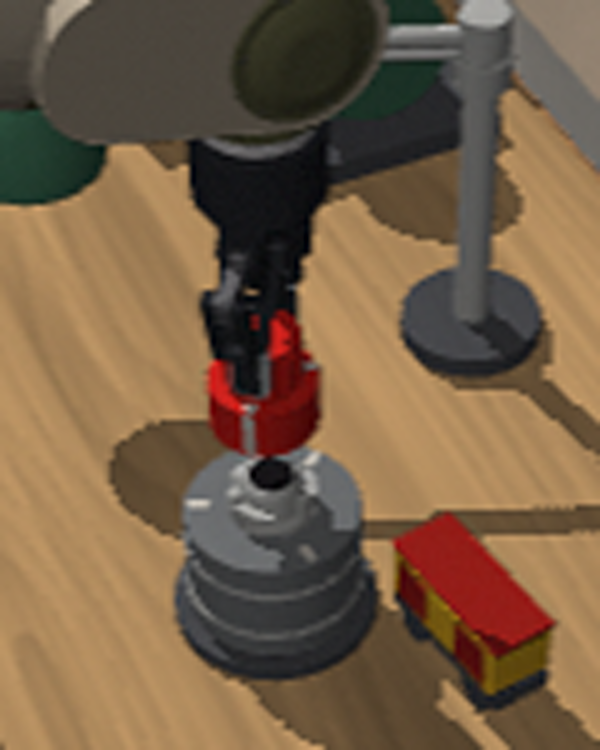

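View pics/w10.png

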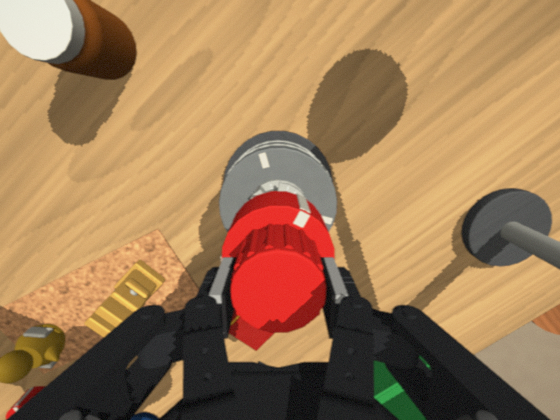

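```bash
cat > ov.py <<'E'
from h import *
import pickle
def ov(c,box,k,items,name):
    f=cv2.cvtColor(c["frame"],cv2.COLOR_RGB2BGR)[box[1]:box[3],box[0]:box[2]]
    f=cv2.resize(f,None,fx=k,fy=k,interpolation=cv2.INTER_CUBIC)
    for (x,y,z,r,col) in items:
        a=np.linspace(0,2*np.pi,60)
        P=np.array([proj(c,(x+r*np.cos(t),y+r*np.sin(t),z)) for t in a]); P=((P-[box[0],box[1]]+.5)*k-.5).astype(int)
        cv2.polylines(f,[P],True,col,1)
    cv2.imwrite(f"pics/{name}.png",f)
E
python3 - <<'E'
from ov import *
s=pickle.load(open("s10.pkl","rb"))
X=(583,136.1)
ov(s,(235,155,300,230),8,[(*X,163.2,33,(255,255,0)),(*X,197.2,33,(255,255,0)),(583.4,133,90,55,(0,255,255)),(583.4,133,117,16,(0,255,0))],"ov10")
E
```

```text
(no output)
```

View pics/ov10.png

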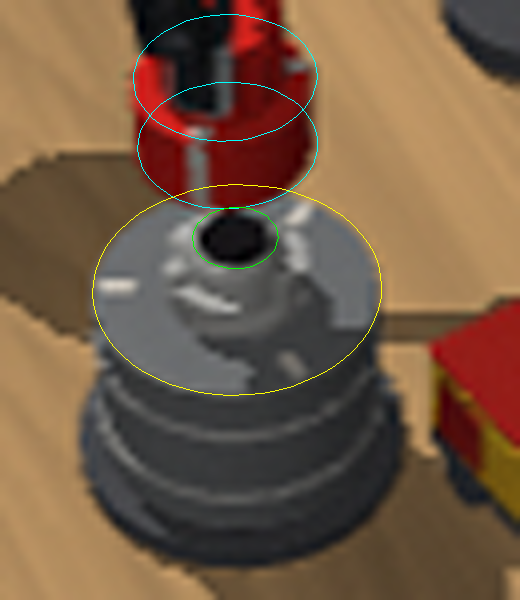

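```bash
cat > fit.py <<'E'
from ov import *
from scipy.optimize import least_squares
def lowfit(c,mask,z0,z1,r,x0,trim=0.12):
    # match lower/left/right boundary of mask with hull of skirt cylinder
    cols=np.where(mask.any(0))[0]
    low=np.array([np.where(mask[:,u])[0].max() for u in cols])+0.5
    a=np.linspace(0,2*np.pi,180)
    ring=np.stack([r*np.cos(a),r*np.sin(a)],1)
    def curve(p):
        P=np.array([proj(c,(p[0]+q[0],p[1]+q[1],z0)) for q in ring]); return P
    n=len(cols); k=int(n*trim); sel=slice(k,n-k)
    def res(p):
        P=curve(p); i0,i1=P[:,0].argmin(),P[:,0].argmax(); m=P[:,1]>=min(P[i0,1],P[i1,1])-.5
        Q=P[m]; Q=Q[Q[:,0].argsort()]
        v=np.interp(cols[sel],Q[:,0],Q[:,1])-low[sel]
        # left & right extremes
        return np.r_[v*0.5, (P[:,0].min()-(cols.min()-.5))*3,(P[:,0].max()-(cols.max()+.5))*3]
    o=least_squares(res,x0,loss="soft_l1"); return o.x,np.sqrt(np.mean(res(o.x)**2))
def red(c,box):
    f=c["frame"].astype(int); m=(f[...,0]>70)&(f[...,0]>2.2*f[...,1])&(f[...,0]>2.2*f[...,2])
    b=np.zeros_like(m); b[box[1]:box[3],box[0]:box[2]]=1; return m&b
E
python3 - <<'E'
from fit import *
s=pickle.load(open("s10.pkl","rb"))
m=red(s,(240,150,285,183)); print(m.sum())
for z in (161,163.2,165): print(z,lowfit(s,m,z,0,33,(583,135)))
# drum: shoulder marks & neck
S=lambda u,v:(220+u/6.5,150+v/6.5)
E
```

```text
338
161 (array([582.74679595, 139.51757511]), np.float64(1.3462031170339261))
163.2 (array([581.95395029, 137.51020973]), np.float64(1.34967690934686))
165 (array([581.30558134, 135.86727814]), np.float64(1.3528362832230567))
```

```bash
python3 - <<'E'
from fit import *
s=pickle.load(open("s10.pkl","rb"));w6,s6,t6=pickle.load(open("c6.pkl","rb"))
def cen(c,u,v,h=4):
    u0,v0=int(round(u)),int(round(v)); g=c["frame"][v0-h:v0+h+1,u0-h:u0+h+1].min(2).astype(float)
    b=np.median(g); wt=np.clip(g-b-25,0,None); yy,xx=np.mgrid[v0-h:v0+h+1,u0-h:u0+h+1]
    return (wt*xx).sum()/wt.sum(),(wt*yy).sum()/wt.sum()
def an(c,pts,z):
    q=[cen(c,*p,3) for p in pts]; print(np.round(q,1).tolist())
    P=[atz(c,*p,z) for p in q]; m=np.mean(P,0); print(m,[(np.linalg.norm(p-m).round(1),np.degrees(np.arctan2(*(p-m)[1::-1])).round(1)) for p in P])
H=lambda u,v,k,x,y:(x+(u+.5)/k-.5,y+(v+.5)/k-.5)
an(s,[H(u,v,6.5,220,150) for u,v in((193,265),(341,206),(335,330))],90)
an(t6,[H(u,v,3.8,190,140) for u,v in((109,159),(208,208),(117,269))],90)
p=H(142,209,3.8,190,140); print(atz(t6,*p,117))
p=H(287,227,6.5,220,150); print(atz(s,*p,117))
m=cv2.cvtColor(s["frame"],cv2.COLOR_RGB2BGR)
import cv2
w=capture("wrist"); pickle.dump(w,open("w11.pkl","wb")); plan()
X=(583,136.1)
ov(w,(190,110,370,300),4,[(*X,163.2,33,(255,255,0)),(*X,197.2,33,(255,255,0)),(*X,231,23,(255,255,0)),(583.4,133,90,55,(0,255,255)),(583.4,133,117,16,(0,255,0))],"ovw")
E
```

```text
[[249.1, 190.1], [271.8, 181.7], [271.1, 200.0]]
[582.71071333 133.16233036  90.        ] [(np.float64(45.4), np.float64(153.3)), (np.float64(44.3), np.float64(33.4)), (np.float64(45.0), np.float64(-85.4))]
[[218.3, 181.6], [244.6, 194.0], [220.1, 210.5]]
[583.80131593 136.73177555  90.        ] [(np.float64(45.7), np.float64(34.3)), (np.float64(46.1), np.float64(-85.9)), (np.float64(45.8), np.float64(153.7))]
[582.83473442 134.83459311 117.        ]
[582.34303239 132.47475117 117.        ]
now [583.1 136.1 205.2] psi 48.4 t 9.45 F [-0.6  0.2 -1.4] g 0.516
```

View pics/ovw.png

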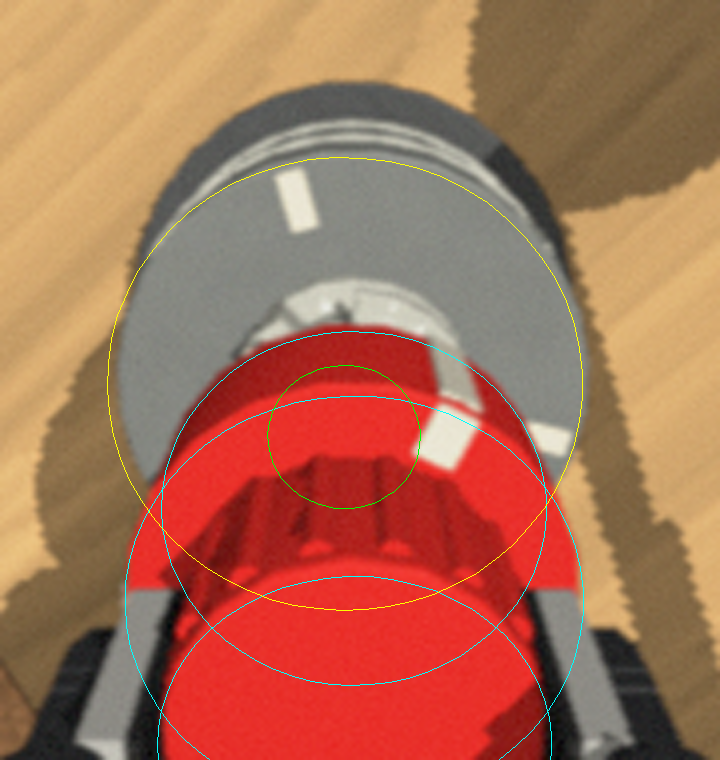

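```bash
python3 - <<'E'
from h import *
plan((584.4,132.6,166,48.4))
E
```

```text
now [583.1 136.1 205.2] psi 48.4 t 9.45 F [-0.6  0.2 -1.4] g 0.516
[0.0, -0.001, 0.0, -0.33, -0.17, 3.92] rows 0.9
```

{"api": "move_arm", "payload": {"series": [[0, 0, 0, -0.33, -0.17, 1.5, 0], [0, 0, 0, -0.33, -0.17, 3, 0], [0, 0, 0, -0.33, -0.17, 3.9, 0], [0, 0, 0, -0.33, -0.17, 3.9, 0]]}}

```text
time_s: 9.78
eef_pos: [583.6, 131.9, 164.4]
ee_rot: [-0.002, 0.356, 0.935, -0.0]
force: [0.2, -0.7, -1.6]
grip_width: 0.514
```

```bash
python3 - <<'E'
from fit import *
p0,_,_=cur(); s=capture("side"); w=capture("wrist"); pickle.dump((s,w),open("c12.pkl","wb")); plan()
p,_,_=cur()
zr=p[2]-42.1
m=red(s,(240,160,285,200)); print(m.sum(),lowfit(s,m,zr,0,33,(583,135)))
X=(p[0]-1,p[1]+1)
ov(s,(235,155,300,230),8,[(*X,zr,33,(255,255,0)),(*X,zr+34,33,(255,255,0)),(583.4,134,90,55,(0,255,255))],"ov12")
ov(w,(190,110,370,300),4,[(*X,zr,33,(255,255,0)),(*X,zr+34,33,(255,255,0)),(*X,zr+68,23,(255,255,0)),(583.4,134,90,55,(0,255,255))],"ovw12")
E
```

```text
now [584.6 132.3 166.7] psi 48.4 t 9.8833 F [ 0.7 -0.6 -2.2] g 0.517
330 (array([581.3984817 , 131.24874447]), np.float64(1.0785257745962595))
```

View pics/ov12.png

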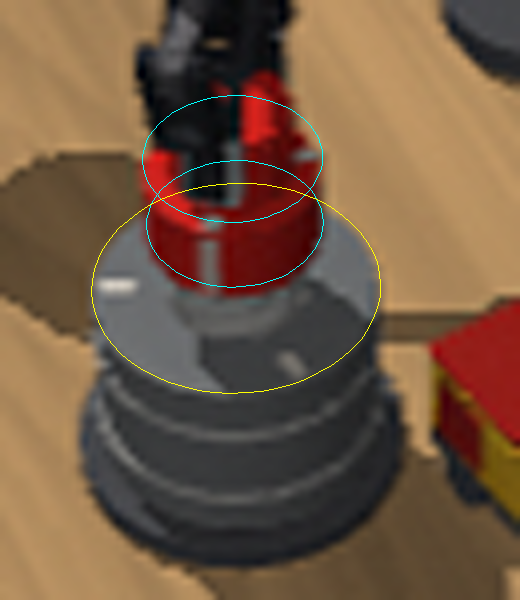

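View pics/ovw12.png

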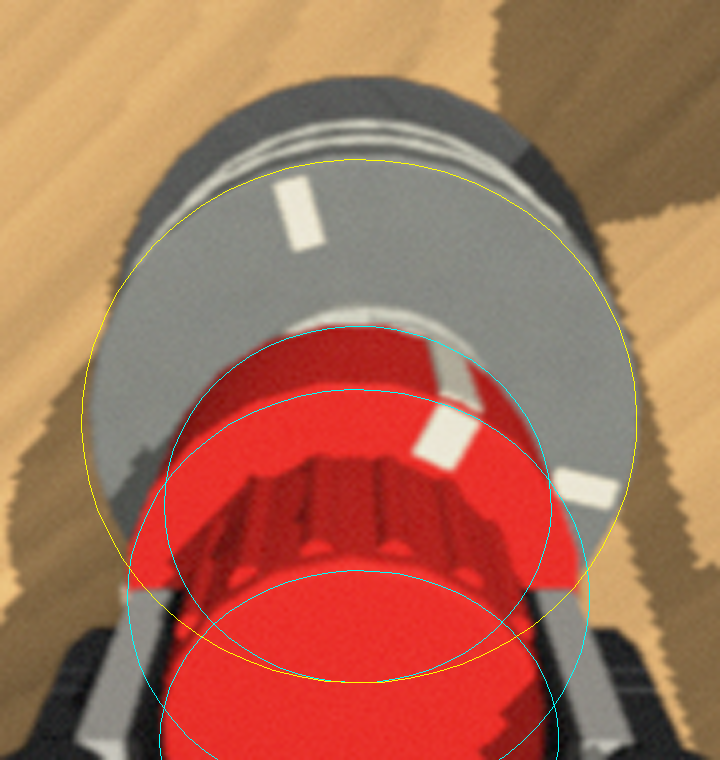

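```bash
python3 - <<'E'
from fit import *
s,w=pickle.load(open("c12.pkl","rb"))
H=lambda u,v,k,x,y:(x+(u+.5)/k-.5,y+(v+.5)/k-.5)
for p,a in (((299,213),153.7),((586,488),33.7)):
    X=atz(w,*H(*p,4,190,110),90); r=np.radians(a); print(X, X[:2]-45.5*np.array([np.cos(r),np.sin(r)]))
P=[atz(w,*H(*p,4,190,110),90) for p in ((299,213),(586,488))]; d=P[0]-P[1]; print(np.linalg.norm(d),np.degrees(np.arctan2(d[1],d[0])))
s=capture("side"); w=capture("wrist"); pickle.dump((s,w),open("c13.pkl","wb"));plan()
p,_,_=cur(); m=red(s,(240,160,285,200)); print(m.sum(),lowfit(s,m,p[2]-42.1,0,33,(583,135)))
# pin mark on cap in wrist, skirt-top centre
a=atz(w,*H(447,436,4,190,110),p[2]-42.1+34); print(a)
E
```

```text
[542.09998834 155.57217589  90.        ] [582.89012093 135.41243671]
[621.25949993 161.42535368  90.        ] [583.40558737 136.17993224]
79.37561315883549 -175.77115632579742
now [584.9 132.5 167.3] psi 48.4 t 9.9833 F [-0.3  0.7 -1.5] g 0.514
324 (array([582.54656922, 133.79495098]), np.float64(1.526129971719532))
[572.74771949 159.95998364 159.18571177]
```

{"api": "move_arm", "payload": {"series": [[0, 0, 0, 0.05, 0.05, 0.5, 0], [0, 0, 0, 0.05, 0.05, 1, 0], [0, 0, 0, 0.05, 0.05, 1.3, 0], [0, 0, 0, 0.05, 0.05, 1.5, 0], [0, 0, 0, 0.05, 0.05, 1.5, 0]]}}

```text
time_s: 10.4
eef_pos: [584.5, 133.2, 151.6]
ee_rot: [-0.0, 0.355, 0.935, 0.0]
force: [0.3, 0.5, -2.1]
grip_width: 0.515
```

```bash
python3 - <<'E'
from h import *
plan((584.8,133.2,148,48.4))
print(cur()[2]["wrist_torque"])
E
```

```text
now [584.5 133.2 151.6] psi 48.4 t 10.4 F [ 0.3  0.5 -2.1] g 0.515
[0.001, -0.0, -0.0, -0.02, 0.01, 0.36] rows 0.1
[-0.05705123 -0.01512266  0.03366176]
```

{"api": "move_arm", "payload": {"series": [[0, 0, 0, 0, 0, 0.2, 0], [0, 0, 0, 0, 0, 0.4, 0], [0, 0, 0, 0, 0, 0.5, 0], [0, 0, 0, 0, 0, 0.55, 0]]}}

```text
time_s: 10.73
eef_pos: [584.9, 133.1, 147.3]
ee_rot: [0.001, 0.355, 0.935, 0.0]
force: [-2.9, -1.0, 9.0]
grip_width: 0.52
```

```bash
python3 - <<'E'
from h import *
plan((584.8,133.2,146,48.4))
print(cur()[2]["wrist_torque"])
E
```

```text
now [584.9 133.1 147.3] psi 48.4 t 10.7333 F [-2.9 -1.   9. ] g 0.52
[0.001, 0.001, -0.0, 0.01, 0.0, 0.13] rows 0.0
[-0.17596687  0.65124689 -0.02779   ]
```

{"api": "move_arm", "payload": {"series": [[0, 0, -0.1, 0, 0, 0.12, 0], [0, 0, -0.2, 0, 0, 0.12, 0], [0, 0, -0.3, 0, 0, 0.12, 0], [0, 0, -0.4, 0, 0, 0.12, 0], [0, 0, -0.5, 0, 0, 0.12, 0]]}}

```text
time_s: 11.15
eef_pos: [585.5, 133.8, 147.1]
ee_rot: [0.002, 0.11, 0.994, 0.001]
force: [0.4, 1.8, -0.0]
grip_width: 0.517
```

```bash
python3 - <<'E'
from h import *
capture("top");plan((584.8,133.2,146,88))
print(cur()[2]["wrist_torque"])
w=capture("wrist");save(w,"w14",(190,110,370,300),4)
E
```

```text
now [585.3 133.8 146.8] psi 77.7 t 11.2 F [-2.3  5.3  4.7] g 0.518
[0.002, 0.003, -0.181, 0.03, -0.07, 0.08] rows 1.4
[1.06708175 0.12810694 0.11762228]
```

View pics/w14.png

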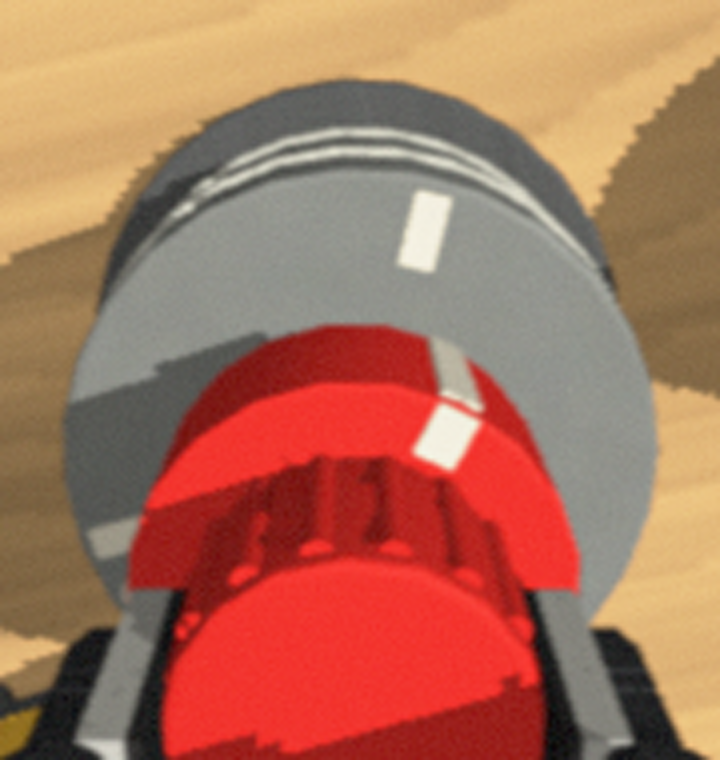

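{"api": "move_arm", "payload": {"series": [[0, 0, -0.06, -0.02, -0.05, 0.15, 0], [0, 0, -0.12, -0.02, -0.05, 0.2, 0], [0, 0, -0.17, -0.02, -0.05, 0.25, 0], [0, 0, -0.2, -0.02, -0.05, 0.3, 0], [0, 0, -0.2, -0.02, -0.05, 0.4, 0]]}}

```text
time_s: 11.67
eef_pos: [585.2, 134.0, 142.9]
ee_rot: [0.002, 0.013, 1.0, 0.002]
force: [-0.7, 4.3, 1.4]
grip_width: 0.516
```

```bash
python3 - <<'E'
from h import *
plan((584.8,133.2,146,88))
print(cur()[2]["wrist_torque"])
E
```

```text
now [585.2 134.  142.9] psi 88.5 t 11.6667 F [-0.7  4.3  1.4] g 0.516
[0.003, 0.003, 0.008, 0.04, -0.08, -0.31] rows 0.1
[ 1.02769354  0.15300946 -0.01986672]
```

{"api": "move_arm", "payload": {"series": [[0, 0, 0, 0, 0.03, 0.2, 0], [0, 0, 0, 0, 0.03, 0.4, 0], [0, 0, 0, 0, 0.03, 0.6, 0], [0, 0, 0, 0, 0.03, 0.7, 0], [0, 0, 0, 0, 0.03, 0.7, 0]]}}

```text
time_s: 12.08
eef_pos: [585.4, 134.2, 136.9]
ee_rot: [0.002, 0.014, 1.0, 0.001]
force: [-2.9, 1.0, 7.3]
grip_width: 0.516
```

```bash
python3 - <<'E'
from h import *
plan((584.8,133.2,136,88))
print(cur()[2]["wrist_torque"])
save(capture("side"),"s15",(210,90,330,240),5)
E
```

```text
now [585.4 134.2 136.9] psi 88.4 t 12.0833 F [-2.9  1.   7.3] g 0.516
[0.003, 0.004, 0.007, 0.06, -0.1, 0.09] rows 0.1
[ 0.28390274  0.59838583 -0.05921172]
```

View pics/s15.png

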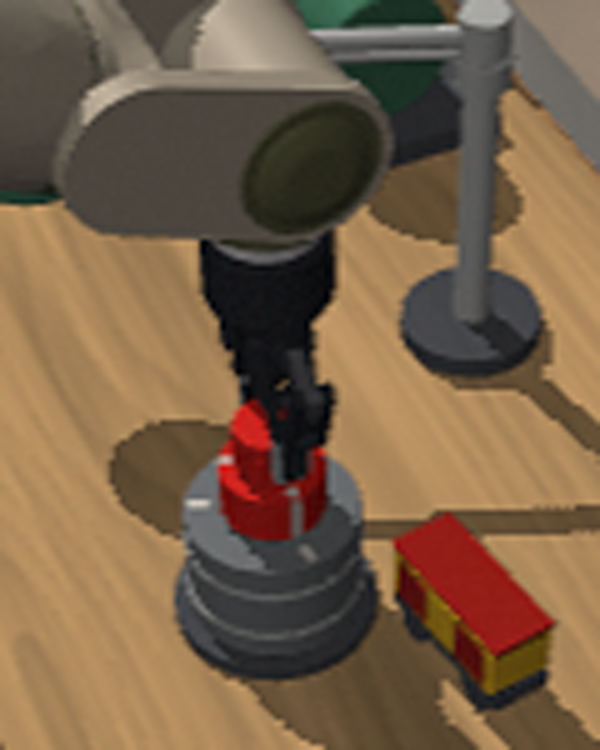

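{"api": "move_arm", "payload": {"series": [[0, 0, 0.11, 0, 0, 0.05, 0], [0, 0, 0.22, 0, 0, 0.05, 0], [0, 0, 0.33, 0, 0, 0.08, 0], [0, 0, 0.44, 0, 0, 0.12, 0], [0, 0, 0.55, 0, 0, 0.2, 0]]}}

```text
time_s: 12.55
eef_pos: [585.9, 133.5, 135.7]
ee_rot: [0.002, 0.288, 0.958, 0.001]
force: [-1.4, -0.7, 6.7]
grip_width: 0.518
```

```bash
python3 - <<'E'
from h import *
plan((585.2,134.,136,7))
print(cur()[2]["wrist_torque"])
E
```

```text
now [585.9 133.5 135.7] psi 56.5 t 12.55 F [-1.4 -0.7  6.7] g 0.518
[0.006, 0.002, 0.864, 0.08, 0.01, -0.03] rows 6.9
[-0.42666318  0.46682781  0.15775313]
```

{"api": "move_arm", "payload": {"series": [[0, 0, 0.1, 0, 0, 0.08, 0], [0, 0, 0.2, 0, 0, 0.13, 0], [0, 0, 0.3, 0, 0, 0.2, 0], [0, 0, 0.4, 0, 0, 0.27, 0], [0, 0, 0.5, 0, 0, 0.33, 0]]}}

```text
time_s: 12.97
eef_pos: [585.4, 132.9, 133.0]
ee_rot: [0.002, 0.518, 0.855, 0.001]
force: [-6.8, -1.2, 10.0]
grip_width: 0.514
```

```bash
python3 - <<'E'
from h import *
plan((585.2,134.,132,7))
print(cur()[2]["wrist_torque"])
E
```

```text
now [585.4 132.9 133. ] psi 27.6 t 12.9667 F [-6.8 -1.2 10. ] g 0.514
[0.004, 0.001, 0.359, 0.1, 0.04, 0.1] rows 2.9
[-0.41551961  1.42235745  0.26966853]
```

{"api": "move_arm", "payload": {"series": [[0, 0, 0.1, 0.03, -0.04, 0.1, 0], [0, 0, 0.2, 0.03, -0.04, 0.15, 0], [0, 0, 0.28, 0.03, -0.04, 0.17, 0], [0, 0, 0.34, 0.03, -0.04, 0.17, 0], [0, 0, 0.38, 0.03, -0.04, 0.17, 0]]}}

```text
time_s: 13.38
eef_pos: [583.9, 132.8, 132.1]
ee_rot: [0.001, 0.671, 0.742, -0.0]
force: [-8.5, 4.5, 11.3]
grip_width: 0.514
```

```bash
python3 - <<'E'
from h import *
plan((585.2,134.,132,7))
print(cur()[2]["wrist_torque"])
E
```

```text
now [583.9 132.8 132.1] psi 5.7 t 13.3833 F [-8.5  4.5 11.3] g 0.514
[0.002, 0.002, -0.022, 0.11, 0.14, 0.01] rows 0.2
[0.62012845 1.67370226 1.37632639]
```

{"api": "move_arm", "payload": {"series": [[0, 0, 0.03, 0.03, -0.05, 0.12, 0], [0, 0, 0.03, 0.03, -0.05, 0.12, 0], [0, 0, 0.03, 0.03, -0.05, 0.12, 0]]}}

```text
time_s: 13.63
eef_pos: [583.8, 132.5, 132.1]
ee_rot: [0.003, 0.682, 0.732, -0.0]
force: [-2.0, -1.3, 7.7]
grip_width: 0.516
```

```bash
python3 - <<'E'
from h import *
plan((585.2,134.,132,7))
print(cur()[2]["wrist_torque"])
save(capture("side"),"s16",(210,90,330,240),5);save(capture("wrist"),"w16",(170,110,390,300),3.5)
E
```

```text
now [583.8 132.5 132.1] psi 4.0 t 13.6333 F [-2.  -1.3  7.7] g 0.516
[0.003, 0.004, -0.052, 0.14, 0.15, 0.01] rows 0.4
[-0.13092073  0.54130735  0.82977337]
```

View pics/s16.png

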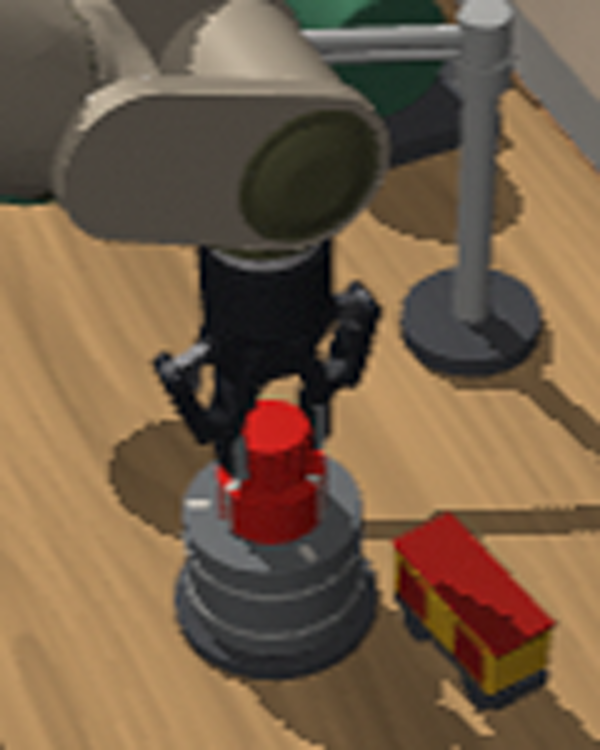

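View pics/w16.png

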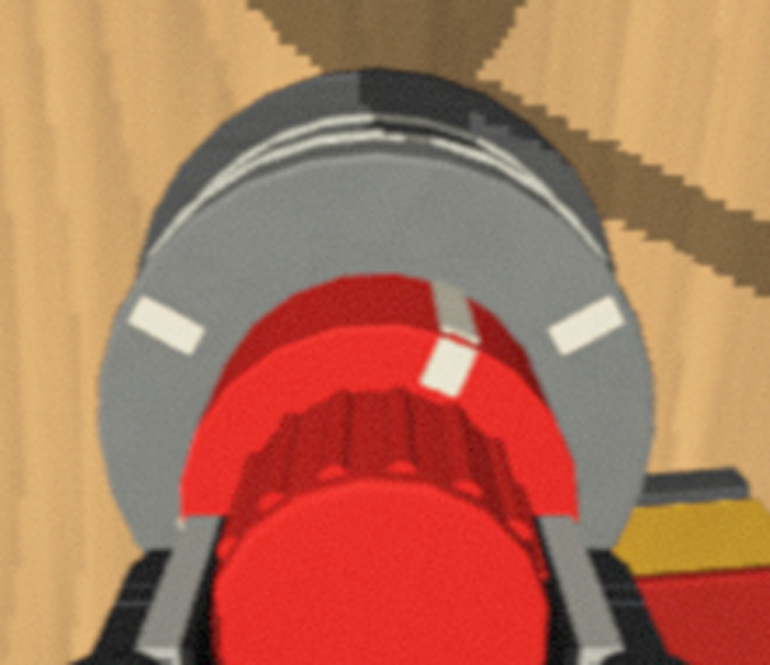

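{"api": "move_arm", "payload": {"series": [[0, 0, 0, 0, 0, 0, 1], [0, 0, 0, 0, 0, 0, 1], [0, 0, 0, 0, 0, 0, 1], [0, 0, 0, 0, 0, 0, 1], [0, 0, 0, 0, 0, 0, 1]]}}

```text
time_s: 14.15
eef_pos: [583.8, 132.4, 131.9]
ee_rot: [0.002, 0.682, 0.732, -0.0]
force: [0.1, -0.7, -0.1]
grip_width: 1.0
```

{"api": "move_arm", "payload": {"series": [[0, 0, 0, 0, 0, -2, 1], [0, 0, 0, 0, 0, -5, 1], [0, 0, 0, 0, 0, -9, 1], [0, 0, 0, -3, 0, -12, 1], [0, 0, 0, -7, 0, -12, 1]]}}

```text
time_s: 14.57
eef_pos: [589.9, 64.3, 258.9]
ee_rot: [0.007, 0.68, 0.733, 0.003]
force: [0.7, -0.1, -0.5]
grip_width: 1.003
```

```bash
python3 - <<'E'
from h import *
plan((450,-20,260,4))
E
```

```text
now [589.9  64.3 258.9] psi 4.3 t 14.5667 F [ 0.7 -0.1 -0.5] g 1.003
[0.014, 0.005, 0.005, -7.37, -14.57, -0.28] rows 3.9
```

{"api": "move_arm", "payload": {"series": [[0, 0, 0, -3, -4, 0, 1], [0, 0, 0, -7, -10, 0, 1], [0, 0, 0, -10, -15, 0, 1], [0, 0, 0, -10, -15, 0, 1], [0, 0, 0, -10, -15, 0, 1]]}}

```text
time_s: 14.98
eef_pos: [444.5, -48.4, 257.3]
ee_rot: [0.007, 0.681, 0.732, 0.003]
force: [-0.7, -0.4, 0.0]
grip_width: 0.996
```

```bash
python3 - <<'E'
from fit import *
capture("top");s=capture("side");t=capture("top");plan()
save(s,"s17");save(t,"t17")
ov(s,(235,155,300,230),8,[],"s17c")
m=red(s,(240,160,285,205)); print([lowfit(s,m,z,0,33,(583,135)) for z in (90,91,95)])
save(t,"t17c",(190,140,290,220),7)
H=lambda u,v,k,x,y:(x+(u+.5)/k-.5,y+(v+.5)/k-.5)
E
```

```text
now [447.8 -46.9 257.7] psi 4.2 t 15.1333 F [0.  0.2 0.2] g 0.998
[(array([585.04102608, 136.74932522]), np.float64(3.634291860536242)), (array([584.72227707, 135.8979951 ]), np.float64(3.634544578526674)), (array([583.44613569, 132.49172557]), np.float64(3.636098525577604))]
```

View pics/s17.png

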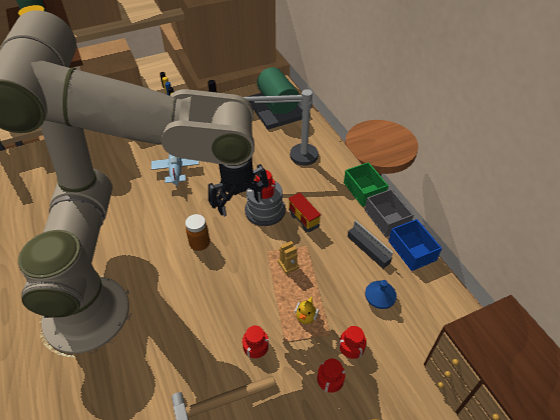

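View pics/s17c.png

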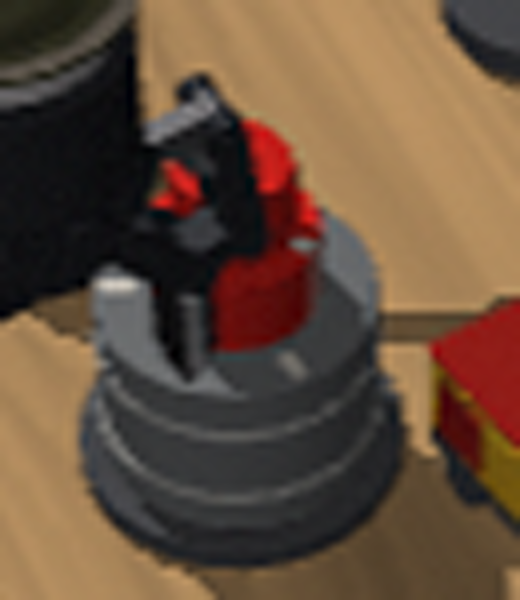

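View pics/t17.png

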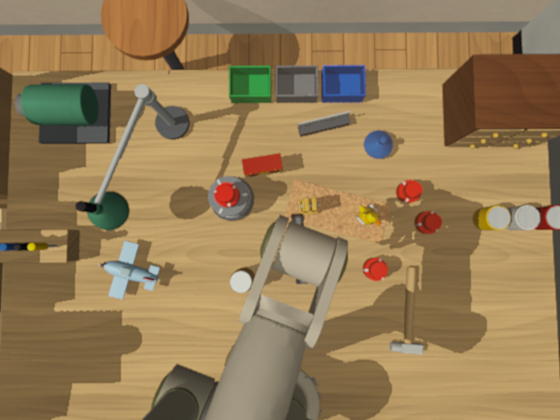

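View pics/t17c.png

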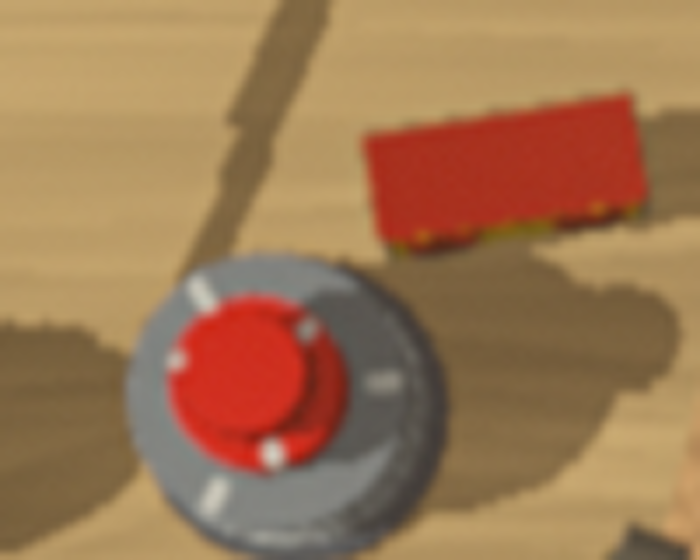

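```bash
python3 - <<'E'
from h import *
t=capture("top")
H=lambda u,v,k,x,y:(x+(u+.5)/k-.5,y+(v+.5)/k-.5)
for z,pts in((124,((177,360),(307,329),(273,454))),(90,((202,293),(384,381),(213,497)))):
    P=[atz(t,*H(*p,7,190,140),z) for p in pts]; m=np.mean(P,0); print(m,[(np.linalg.norm(p-m).round(1),np.degrees(np.arctan2(*(p-m)[1::-1])).round(1)) for p in P])
plan((430,-60,258,4))
E
```

```text
[583.7949874  137.50106583 124.        ] [(np.float64(29.5), np.float64(74.1)), (np.float64(28.3), np.float64(-46.4)), (np.float64(28.7), np.float64(-164.1))]
[583.90738626 136.9073284   90.        ] [(np.float64(45.7), np.float64(33.4)), (np.float64(45.7), np.float64(-85.9)), (np.float64(46.2), np.float64(153.7))]
now [448.4 -46.5 257.5] psi 4.2 t 15.1833 F [ 0.5  0.2 -0.7] g 1.0
[0.015, 0.005, 0.004, -1.21, -1.93, -0.07] rows 0.5
```

{"api": "move_arm", "payload": {"series": [[0, 0, 0, -4, -4, 0, 1], [0, 0, 0, -8, -4, 0, 1], [0, 0, 0, -12, -4, 0, 1], [0, 0, 0, -15, -4, 0, 1], [0, 0, 0, -15, -4, 0, 1]]}}

```text
time_s: 15.6
eef_pos: [420.6, -203.8, 257.0]
ee_rot: [0.007, 0.682, 0.732, 0.003]
force: [0.4, 0.3, -0.2]
grip_width: 1.002
```

```bash
python3 - <<'E'
from fit import *
capture("top");capture("top");s=capture("side");plan()
m=red(s,(240,160,285,205)); print([lowfit(s,m,z,0,33,(583,135)) for z in (90,91,95)])
ov(s,(225,140,310,230),7,[(583,132.9,90,33,(255,255,0)),(583,132.9,124,33,(255,255,0))],"s18c")
save(s,"s18")
E
```

```text
now [ 420.3 -198.5  257.2] psi 4.3 t 15.75 F [0.  0.7 0.5] g 1.002
[(array([613.27231801, 144.89017974]), np.float64(11.73215542264149)), (array([612.90052114, 144.03186087]), np.float64(11.74697224386384)), (array([611.40721592, 140.59212846]), np.float64(11.806583878882154))]
```

View pics/s18c.png

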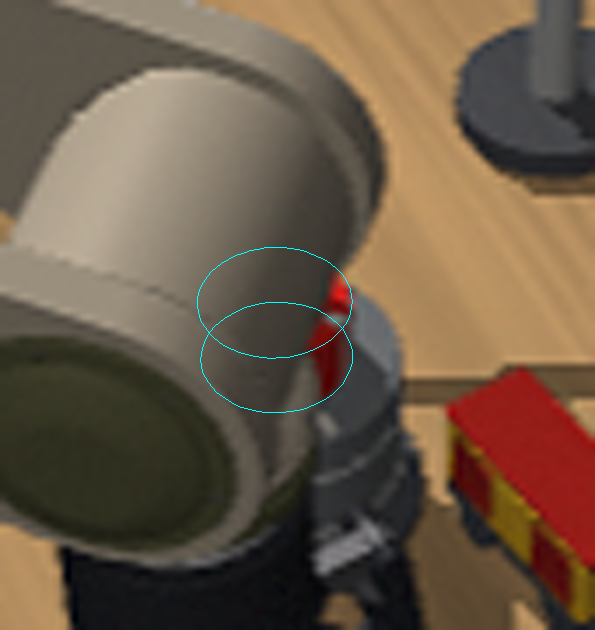

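View pics/s18.png

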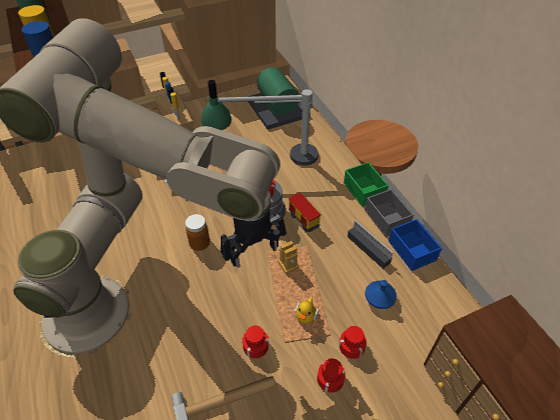

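{"api": "move_arm", "payload": {"series": [[0, 0, 0, 1, -4, 0, 1], [0, 0, 0, 2, -8, 0, 1], [0, 0, 0, 3, -11, 0, 1], [0, 0, 0, 3, -11, 0, 1], [0, 0, 0, 3, -11, 0, 1]]}}

```text
time_s: 16.17
eef_pos: [308.4, -175.7, 256.1]
ee_rot: [0.007, 0.68, 0.733, 0.004]
force: [-0.1, -0.1, 1.4]
grip_width: 1.004
```

```bash
python3 - <<'E'
from fit import *
capture("top");capture("top");s=capture("side");plan()
m=red(s,(240,160,285,205)); print([lowfit(s,m,z,0,33,(583,135)) for z in (90,91,95)])
ov(s,(225,140,310,230),7,[(583,132.9,90,33,(255,255,0))],"s19c")
save(s,"s19",(150,60,350,240),4)
E
```

```text
now [ 309.3 -176.5  255.7] psi 4.4 t 16.3167 F [ 0.5  0.6 -0.4] g 0.998
[(array([582.14652897, 134.9364578 ]), np.float64(1.0787243386309648)), (array([581.7943252, 134.0933962]), np.float64(1.0782805609708215)), (array([580.41529925, 130.71577656]), np.float64(1.0762428424295487))]
```

View pics/s19c.png

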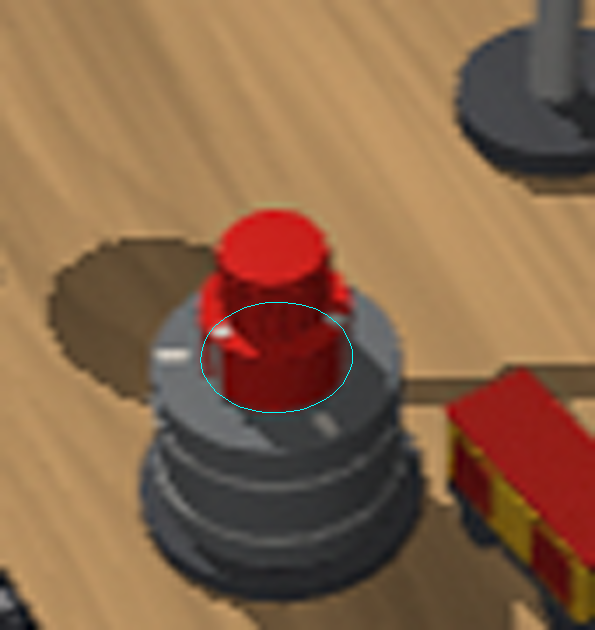

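```bash
python3 - <<'E'
from rig import job,ctrl
print(ctrl.sense()["time_s"]); print(job.finish_job())
E
```

```text
16.3167
the job is handed in; nothing more can be done
None
```

I swung the lamp about 54° clockwise, well clear of the drum. I then took the leftmost red cap, which stood on the cork mat between the vise and the duck, and screwed it fully home on the drum. The job was handed in at 16.3 s; no verdict was reported.

- **Resting and drop:** the cap rested on the ridge tops at TCP z 147.3. I turned it about 40° anticlockwise and it dropped in (136.9), then screwed it clockwise down to z 132.1. These match the expected 147.6, 137.1 and 132.1.
- **Stop wall:** the twisting moment at the wrist jumped from about 0.3 to 1.4 N m at the end, which I read as the pins meeting the stop walls. I then released the cap and backed the arm away.
- **Final views:** the top and side pictures show the cap upright and its rim on the shoulder, as far as they can resolve (within about 2 mm). The lamp is still aside and everything else looks undisturbed.

Two checks disagreed slightly:
- **Cap angle:** the cap's marks read about 79° clockwise from the gaps against the nominal 81°, while the tool had turned about 85°. The cap probably slipped a few degrees in the grip at the stop.
- **Drum position:** the side and top cameras differed by 2–4 mm in y on where the drum stands, so I centred the cap on a compromise between them. It went on without binding.

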